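# Rebuild a disc-filter stack and lock it

## Task

Rebuild the disc filter: slide the black keeper grip back to its stop so that the hub is clear, then put all the toothed plates on the splined hub, alternating blue and orange from the bottom up and beginning with blue, every blue tab over the blue mark and every orange tab over the orange mark, each plate lying flat on the one below. Then slide the keeper fully home over the hub; do not knock over the foil-wrapped flask behind.

Things in the scene. Friction and masses are not known exactly. Their poses are not given: they have to be found in the camera images.
- filter_stand: metal stand fixed to the bench. Origin on the bench under the hub axis, z up; base plate 8 mm high, x -50 to +165, y -55 to +55 mm. Round seat of 29 mm radius, top at 30 mm, carries the splined hub. Blue mark on its +y side, orange mark on its -y side (44 mm out); keeper track along +x. Plate k of the stack (k = 0 lowest) has its middle 34.5 + 9 k mm above the bench.
- hub_seat (a point): hub axis at the seat, 30 mm above the bench, where the lowest plate's underside rests. The hub rises 56 mm from here (top at 86 mm): core of 13 mm radius, four ribs 8 mm wide along the stand's +-x and +-y out to 22 mm radius, slimmer over the top 8 mm. A plate's teeth go down between the ribs with 1.7 mm of play.
- keeper (a joint): keeper slide, m: 0 = fully home, its steel tongue (18 mm wide, underside 91 mm above the bench) lies over the hub, so no plate can be put on or come off; 0.070 = the other end stop, hub clear. Grows along the stand's +x; about 2.5 N of friction; stays where it is left.
- keeper_grip (a point): middle of the keeper's black grip, 117 mm above the bench: a block 16 mm along the stand's x, 26 mm along y, 34 mm high (100 to 134 mm above the bench), on the keeper's column. At x = +62 mm, y = 0 in the stand's frame with the keeper home, x = +132 mm when fully open.
- blue_1: blue plate with a white inlaid ring; may be absent (2 or 3 are there): toothed ring, 68 mm outside, 9 mm thick, 60 g, same on both faces; four teeth inward to 16 mm from its axis, notches out to 24 mm; one flat tab 16 mm wide reaches 67 mm from the axis: pinch it across the tab. Origin on the axis at mid-thickness, z the axis, tab along +y. Fits the hub in four directions.
- blue_2: blue plate with a white inlaid ring; may be absent (2 or 3 are there): toothed ring, 68 mm outside, 9 mm thick, 60 g, same on both faces; four teeth inward to 16 mm from its axis, notches out to 24 mm; one flat tab 16 mm wide reaches 67 mm from the axis: pinch it across the tab. Origin on the axis at mid-thickness, z the axis, tab along +y. Fits the hub in four directions.
- blue_3: blue plate with a white inlaid ring; may be absent (2 or 3 are there): toothed ring, 68 mm outside, 9 mm thick, 60 g, same on both faces; four teeth inward to 16 mm from its axis, notches out to 24 mm; one flat tab 16 mm wide reaches 67 mm from the axis: pinch it across the tab. Origin on the axis at mid-thickness, z the axis, tab along +y. Fits the hub in four directions.
- orange_1: orange plate with a ring of dark holes: toothed ring, 68 mm outside, 9 mm thick, 60 g, same on both faces; four teeth inward to 16 mm from its axis, notches out to 24 mm; one flat tab 16 mm wide reaches 67 mm from the axis: pinch it across the tab. Origin on the axis at mid-thickness, z the axis, tab along +y. Fits the hub in four directions.
- orange_2: orange plate with a ring of dark holes: toothed ring, 68 mm outside, 9 mm thick, 60 g, same on both faces; four teeth inward to 16 mm from its axis, notches out to 24 mm; one flat tab 16 mm wide reaches 67 mm from the axis: pinch it across the tab. Origin on the axis at mid-thickness, z the axis, tab along +y. Fits the hub in four directions.
- blue_1_tab (a point): middle of the tab of blue_1, 54 mm from the plate's axis, mid-thickness
- blue_2_tab (a point): middle of the tab of blue_2, 54 mm from the plate's axis, mid-thickness
- blue_3_tab (a point): middle of the tab of blue_3, 54 mm from the plate's axis, mid-thickness
- orange_1_tab (a point): middle of the tab of orange_1, 54 mm from the plate's axis, mid-thickness
- orange_2_tab (a point): middle of the tab of orange_2, 54 mm from the plate's axis, mid-thickness
- flask: small flask wrapped in foil, 68 x 70 x 78 mm, standing behind the work; origin under its base, z up
There are look-alikes about, which are no part of the job. Leave any green or pink look-alike of the blue_1 alone.

How it is judged:
On the way, in this order (a step that is already met when the one before it is completed fails the run):
1. the keeper is slid back to its open end stop (value of joint keeper above 0.066 m), for 0.2 s.
2. with the keeper open, all the plates are on the hub in alternation, tabs on their sides (horizontal distance between each of blue_1, blue_2, blue_3, orange_1, orange_2 and hub_seat below 0.0045 m and y of each of blue_1_tab, blue_2_tab, blue_3_tab in the frame of filter_stand above 0.046 m and x of blue_1_tab in the frame of filter_stand between -0.009 and 0.009 m and (z of blue_1 in the frame of filter_stand between 0.0315 and 0.0375 m or z of blue_1 in the frame of filter_stand between 0.0495 and 0.0555 m or z of blue_1 in the frame of filter_stand between 0.0675 and 0.0735 m) and x of blue_2_tab in the frame of filter_stand between -0.009 and 0.009 m and (z of blue_2 in the frame of filter_stand between 0.0315 and 0.0375 m or z of blue_2 in the frame of filter_stand between 0.0495 and 0.0555 m or z of blue_2 in the frame of filter_stand between 0.0675 and 0.0735 m) and x of blue_3_tab in the frame of filter_stand between -0.009 and 0.009 m and (z of blue_3 in the frame of filter_stand between 0.0315 and 0.0375 m or z of blue_3 in the frame of filter_stand between 0.0495 and 0.0555 m or z of blue_3 in the frame of filter_stand between 0.0675 and 0.0735 m) and y of each of orange_1_tab, orange_2_tab in the frame of filter_stand below -0.046 m and x of orange_1_tab in the frame of filter_stand between -0.009 and 0.009 m and (z of orange_1 in the frame of filter_stand between 0.0405 and 0.0465 m or z of orange_1 in the frame of filter_stand between 0.0585 and 0.0645 m) and x of orange_2_tab in the frame of filter_stand between -0.009 and 0.009 m and (z of orange_2 in the frame of filter_stand between 0.0405 and 0.0465 m or z of orange_2 in the frame of filter_stand between 0.0585 and 0.0645 m) and value of joint keeper above 0.05 m), for 0.3 s.
3. the keeper is slid fully home over the hub (value of joint keeper below 0.004 m), for 0.2 s.
At the end, for the whole second after the job is handed in: All plates on the hub (axis within 4.5 mm), each at its level within 3 mm: blue 1st, 3rd, 5th from below, orange 2nd, 4th; middle of each tab 46 mm or more out on its own colour's side, within 9 mm of the middle line; keeper within 4 mm of home; all at rest (horizontal distance between each of blue_1, blue_2, blue_3, orange_1, orange_2 and hub_seat below 0.0045 m and y of each of blue_1_tab, blue_2_tab, blue_3_tab in the frame of filter_stand above 0.046 m and x of blue_1_tab in the frame of filter_stand between -0.009 and 0.009 m and (z of blue_1 in the frame of filter_stand between 0.0315 and 0.0375 m or z of blue_1 in the frame of filter_stand between 0.0495 and 0.0555 m or z of blue_1 in the frame of filter_stand between 0.0675 and 0.0735 m) and x of blue_2_tab in the frame of filter_stand between -0.009 and 0.009 m and (z of blue_2 in the frame of filter_stand between 0.0315 and 0.0375 m or z of blue_2 in the frame of filter_stand between 0.0495 and 0.0555 m or z of blue_2 in the frame of filter_stand between 0.0675 and 0.0735 m) and x of blue_3_tab in the frame of filter_stand between -0.009 and 0.009 m and (z of blue_3 in the frame of filter_stand between 0.0315 and 0.0375 m or z of blue_3 in the frame of filter_stand between 0.0495 and 0.0555 m or z of blue_3 in the frame of filter_stand between 0.0675 and 0.0735 m) and y of each of orange_1_tab, orange_2_tab in the frame of filter_stand below -0.046 m and x of orange_1_tab in the frame of filter_stand between -0.009 and 0.009 m and (z of orange_1 in the frame of filter_stand between 0.0405 and 0.0465 m or z of orange_1 in the frame of filter_stand between 0.0585 and 0.0645 m) and x of orange_2_tab in the frame of filter_stand between -0.009 and 0.009 m and (z of orange_2 in the frame of filter_stand between 0.0405 and 0.0465 m or z of orange_2 in the frame of filter_stand between 0.0585 and 0.0645 m) and linear speed of each of blue_1, blue_2, blue_3, orange_1, orange_2 below 0.02 m/s and value of joint keeper below 0.004 m and velocity of joint keeper below 0.01 m/s); the robot touches nothing.
It fails at once if the foil-wrapped flask is knocked over (angle between flask's own z axis and vertical above 0.6 rad).
Of blue_1, blue_2, blue_3 only 2 to 3 are there at a start; the rules pass over those that are not, and their reading is None.
At some moment in a run one of blue_1, blue_2, blue_3, orange_1, orange_2 may be knocked a few centimetres aside while the robot is not near it.
Once in a run the grip may slacken for a moment while it holds something.
It also fails if it takes over 210 s, if anything falls off the work surface, if the arm or the gripper's body presses on something with over 40 N, if the wrist force passes 120 N, or if a joint passes its speed limit or range.

## Robot

A 6-joint arm with a two-finger parallel gripper is mounted at the origin on a cart in front of the work surface, level with it; the furniture and walls round the work are solid. World frame = base frame: x ahead of the robot, y to its left, z up, the work surface at z = 0. Lengths are in m, angles in rad, forces in N, time in s.
With the tool pointing down it reaches from about 0.3 to 0.875 m from the base axis. Payload 4.2 kg.
Tool frame: the origin (TCP) lies at the very end of the fingers, on their centre line; the grasp point (between the pads) lies r.grip_depth behind it (r.grip_depth is the distance from the TCP to the grasp point, in m); z points along the fingers, y is the direction in which the jaws open and shut (so a half turn about z gives the same grasp; the last joint's range is limited). The gripper opens to 85 mm and grips with 20 to 120 N. Pads are 22 mm wide; open, the fingers measure 114 mm over their backs; the gripper's body (76 mm by 85 mm) begins 54 mm behind the grasp point. The pads swing forward as they close: fully open they stand 13 mm farther back than shut.
Start: joints at [1.173, 0.32, 1.565, -0, 1.257, -0.02], TCP at [0.212, 0.534, 0.231] pointing down, gripper open.
Joint ranges: [-3.11, 3.11], [-0.84, 2.01], [0.21, 2.61], [-1.34, 4.49], [0.05, 2.63], [-2.56, 2.56]. Speed limits (rad/s): [2.57, 2.57, 3.14, 3.14, 3.14, 3.14].

## Interface

Orientations are given as a unit quaternion [w, x, y, z].
In Python, from cell import r gives the robot as it stands.
- The arm moves only by the tool move_arm, never from a script. Its argument "rows" is one flat list of numbers, 7 for each row, row after row: the turn, a rotation vector about the tool's x, y, z in rad, then the shift along the tool's x, y, z in cm, then the finger opening in cm, from 0 to 8.54. A call has 1 to 20 rows; each row is the pose to reach, as a shift and turn from the pose commanded when the call began, along the tool's axes at that moment; what a row does not reach only later rows make up. A row lasts 1/10 s, in which the tool goes at most 50 mm and 8.59 degrees, less where a joint would pass 70% of its speed; a pose out of reach is approached as far as the arm can. A call with a gripper value outside its range is refused whole. The fingers move at their own pace and stop on an object; the grip force is fixed at half the most. Time passes only in rows, so rows that repeat a pose let the fingers close. It gives the time, the measured TCP pose, the force and the opening at its end, in the units of the state.
- r.read_state(): the state, without advancing time (a new reading comes with each control period).
- r.read_camera(name): name is "scene" or "top" or "wrist"; returns (picture, depth): 480x640x3 uint8, blue, green, red; 480x640 float32, m along the optical axis (not along the pixel's ray), 0 where there is no reading.
- r.camera_params(name): a dict with "mtx" (3x3 intrinsics, pixels), "D" ([k1, k2, p1, p2, k3] as OpenCV has them; the pictures are not rectified), "camera_from_world" (4x4, takes a point from world to camera coordinates); the wrist camera has in their place "tool_from_camera" (4x4, takes a point from camera to tool coordinates, whose origin is the TCP and whose axes are the flange's). Camera axes: x right, y up, looking along -z (the intrinsics and any distortion apply to the point x, -y, -z); pixel columns grow to the right and rows downward; lengths in m; the calibration is good to about 2 mm. A picture is of the moment at which its call begins: read the wrist's pose just before it. camera_params takes no time and is no camera call.
- r.finish_job(): hands the job in, once; it reports no verdict.
The state is a dict: "time_s": time; "qpos": joint angles; "qd": joint speeds; "joint_torque": joint torques, N m; "ee_pos": TCP position; "eef_rot": TCP orientation; "wrist_force": force on the tool from outside, world axes, zero at the start; "moment": the same for the moment, N m; "width": finger opening in m.
Only numpy, scipy, OpenCV 4.12 (cv2) and the standard library are available. Lean on these libraries where they do the work, as an engineer would, in place of code of your own. Each camera call takes 0.05 s, during which the arm holds its last target. There are 200 camera calls.

## Working session

There is one attempt and no reset: what is moved stays moved. The work goes in short steps, Python scripts to look and compute and a tool call to move; the robot and the scene stay as the last step left them, time stands still between calls to the robot, and variables do not carry over. Pictures are saved under pics/ and viewed, about 12 in all and at most 16, crops included, and the job is handed in when it is done.

Besides the shell and the picture viewer there is one more tool, called after "Request:" as a command line: name --argument value ..., lists and objects as JSON in quotes. move_arm: Moves the arm, as the interface text tells. Its arguments: {"type":"object","properties":{"rows":{"type":"array","items":{"type":"number"}}},"required":["rows"]}

```bash
ls; mkdir -p pics; python3 - <<'E'
from cell import r
import cv2,numpy as np
s=r.read_state();print(s, r.grip_depth)
for n in("scene","top","wrist"):
    p,d=r.read_camera(n);cv2.imwrite(f"pics/{n}0.png",p);np.save(f"pics/{n}0.npy",d)
    c=r.camera_params(n);print(n,{k:np.round(v,4).tolist() for k,v in c.items()})
E
```

```text
pics
{'time_s': 0.0, 'qpos': array([ 1.17301569e+00,  3.20306446e-01,  1.56566871e+00,  9.89098876e-06,
        1.25741077e+00, -1.99703781e-02]), 'qd': array([-0.00191137, -0.00042296,  0.00059708, -0.00111907, -0.00019974,
        0.00084814]), 'joint_torque': array([-1.44532878e-03, -4.15515697e+01, -2.34168684e+01, -3.26528552e-04,
        7.99609901e-03, -1.03116065e-05]), 'ee_pos': array([0.21190584, 0.53401695, 0.23047792]), 'eef_rot': array([-1.90527387e-04,  1.87785040e-01,  9.82209741e-01, -8.76171779e-04]), 'wrist_force': array([0.80291067, 0.95384672, 0.42494894]), 'moment': array([-0.00990424, -0.02334309,  0.01614885]), 'width': 0.08542850164327011} 0.0187
scene {'mtx': [[497.4358, 0.0, 323.4662], [0.0, 497.4358, 233.3268], [0.0, 0.0, 1.0]], 'D': [-0.1124, 0.0, 0.0, 0.0, 0.0], 'camera_from_world': [[-0.7169, -0.697, -0.0161, 0.4138], [0.2981, -0.3273, 0.8967, -0.2764], [-0.6303, 0.638, 0.4424, -1.1853], [0.0, 0.0, 0.0, 1.0]]}
top {'mtx': [[489.4784, 0.0, 326.0295], [0.0, 489.4784, 241.8502], [0.0, 0.0, 1.0]], 'D': [-0.0012, 0.0, 0.0, 0.0, 0.0], 'camera_from_world': [[0.1336, -0.991, -0.0009, -0.0738], [0.9698, 0.1306, 0.2058, -0.5833], [-0.2038, -0.0284, 0.9786, -1.3347], [0.0, 0.0, 0.0, 1.0]]}
wrist {'mtx': [[396.6282, 0.0, 321.0013], [0.0, 396.6282, 243.267], [0.0, 0.0, 1.0]], 'D': [-0.0537, 0.0, 0.0, 0.0, 0.0], 'tool_from_camera': [[0.0003, 0.956, 0.2933, 0.0749], [1.0, -0.0003, -0.0001, 0.0006], [0.0, 0.2933, -0.956, -0.1437], [0.0, 0.0, 0.0, 1.0]]}
```

View pics/top0.png

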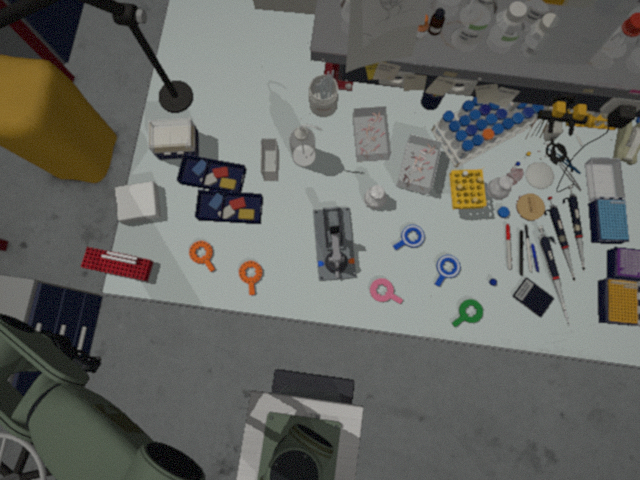

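View pics/scene0.png

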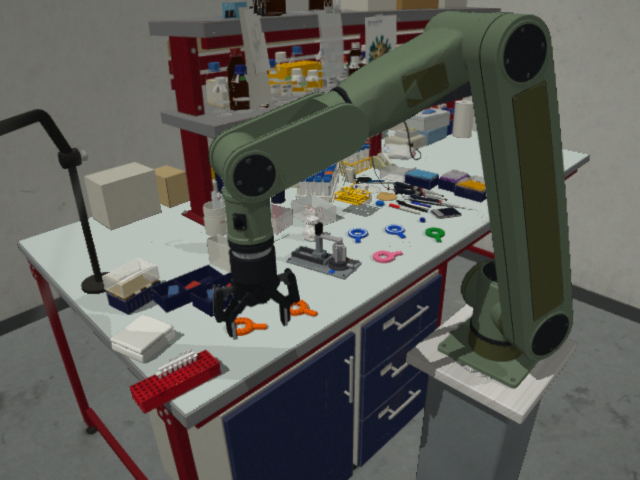

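Top view: orange plates at (203,256) and (251,278). Blue plates at (410,237) and (448,269). Look-alikes are pink (385,291) and green (468,312). The stand is at (335,243) with its hub near (337,262). Next I'll measure these and check a close crop.

```bash
cat > h.py <<'E'
from cell import r
import cv2,numpy as np
from scipy.spatial.transform import Rotation as R
def T_tool(s):
    T=np.eye(4);q=s["eef_rot"];T[:3,:3]=R.from_quat([q[1],q[2],q[3],q[0]]).as_matrix();T[:3,3]=s["ee_pos"];return T
def cam(n,s=None):
    c=r.camera_params(n);F=np.diag([1,-1,-1,1.])
    W=np.linalg.inv(c["camera_from_world"]) if n!="wrist" else T_tool(s)@c["tool_from_camera"]
    return np.array(c["mtx"]),np.array(c["D"]),W@F   # world_from_cv
def plane(uv,z,C):
    K,D,W=C;u=cv2.undistortPoints(np.array(uv,float).reshape(-1,1,2),K,D)[:,0]
    d=np.c_[u,np.ones(len(u))]@W[:3,:3].T;o=W[:3,3]
    return o+d*((z-o[2])/d[:,2])[:,None]
def proj(P,C):
    K,D,W=C;M=np.linalg.inv(W);return cv2.projectPoints(np.array(P,float).reshape(-1,3),cv2.Rodrigues(M[:3,:3])[0],M[:3,3],K,D)[0][:,0]
def shot(n,name):
    s=r.read_state();p,d=r.read_camera(n);cv2.imwrite(f"pics/{name}.png",p);return p,d,cam(n,s),s
RNG={"blue":((100,110,70),(125,255,255)),"orange":((4,150,90),(18,255,255))}
def plates(p,C,col,z=.009,amin=100):
    h=cv2.cvtColor(p,cv2.COLOR_BGR2HSV);m=cv2.inRange(h,*RNG[col]);out=[]
    n,l,st,_=cv2.connectedComponentsWithStats(m)
    for i in range(1,n):
        if st[i,4]<amin: continue
        v,u=np.nonzero(l==i);P=plane(np.c_[u,v],z,C)[:,:2]
        out.append((P,(u.mean(),v.mean()),st[i,4]))
    return out
def fit(P):
    """axis & tab direction: fit ring outline by convex hull model: search centre, angle"""
    from scipy.optimize import minimize
    c0=P.mean(0);best=None
    H=cv2.convexHull(P.astype(np.float32))[:,0]
    # dense hull border
    Q=np.concatenate([H[i]+(H[(i+1)%len(H)]-H[i])*np.linspace(0,1,8)[:,None] for i in range(len(H))]) 
    t=np.linspace(0,2*np.pi,90);M=np.concatenate([.034*np.c_[np.cos(t),np.sin(t)],[[-.008,.067],[.008,.067]]]).astype(np.float32)
    MH=cv2.convexHull(M)
    def f(x):
        c,s=np.cos(x[2]),np.sin(x[2]);L=(H-x[:2])@np.array([[c,-s],[s,c]])
        return sum(min(cv2.pointPolygonTest(MH,(float(a),float(b)),True)**2,1e-4) for a,b in L)*1e6
    far=P[np.argmax(((P-c0)**2).sum(1))]-c0;a=np.arctan2(far[1],far[0])-np.pi/2
    x0=np.r_[c0-.01*far/np.linalg.norm(far),a]
    return minimize(f,x0,method="Nelder-Mead",options=dict(initial_simplex=x0+np.vstack([np.zeros(3),np.diag([.005,.005,.1])]),xatol=1e-5,fatol=1e-4))
E
python3 - <<'E'
from h import *
p=cv2.imread("pics/top0.png");d=np.load("pics/top0.npy");C=cam("top")
for c in RNG:
    for P,uv,a in plates(p,C,c,amin=60):
        f=fit(P);print(c,np.round(uv),a,np.round(P.mean(0),3),np.round(f.x,4),round(f.fun,1))
print(np.round(plane([(337,262),(335,243),(303,148),(375,197)],.0,C),3))
cv2.imwrite("pics/c1.png",cv2.resize(p[170:330,180:500],None,fx=2.5,fy=2.5,interpolation=cv2.INTER_CUBIC))
E
```

```text
blue [485. 121.] 1800 [ 1.048 -0.434] [ 1.044  -0.4251 -2.7614] 2000.0
blue [612. 221.] 706 [ 0.774 -0.832] [ 0.7861 -0.8117 -1.3824] 1002.3
blue [503. 212.] 89 [ 0.761 -0.507] [ 0.7651 -0.5166  0.4008] 1500.0
blue [413. 235.] 128 [ 0.653 -0.246] [ 0.6916 -0.2476  1.4872] 576.7
blue [448. 266.] 129 [ 0.576 -0.358] [ 0.5836 -0.3685  3.1062] 857.8
blue [440. 280.] 63 [ 0.531 -0.337] [ 0.5254 -0.3285 -2.5379] 1000.0
orange [635.  20.] 64 [ 1.467 -0.897] [ 1.472  -0.9161 -1.9373] 191.9
orange [488. 134.] 86 [ 1.006 -0.446] [ 1.0246 -0.4321  0.3906] 676.2
orange [202. 254.] 338 [0.514 0.364] [ 0.5192  0.369  -4.0578] 85.9
orange [250. 275.] 342 [0.472 0.212] [ 0.4789  0.2145 -4.3417] 89.0
[[ 0.545 -0.034  0.   ]
 [ 0.601 -0.02   0.   ]
 [ 0.886  0.117  0.   ]
 [ 0.758 -0.122  0.   ]]
```

View pics/c1.png

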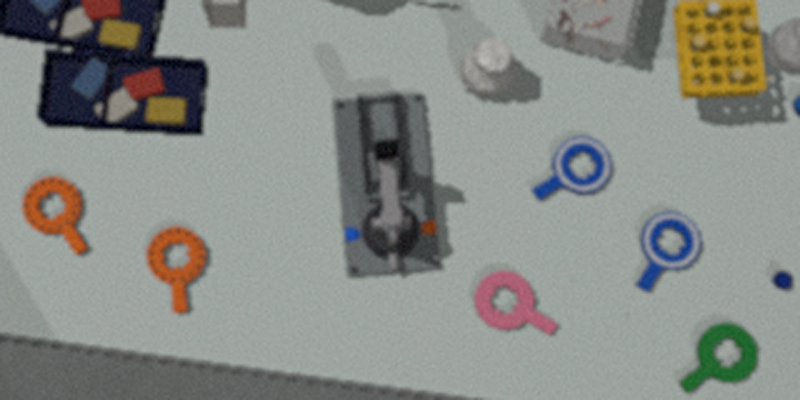

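```bash
cat >> h.py <<'E'
def goto(xyz,yaw,s=None,base=None):
    """numbers for a row: rotvec, shift cm, from current pose (or base T), tool down with tool x at yaw"""
    T=T_tool(s or r.read_state()) if base is None else base
    G=R.from_euler("z",yaw).as_matrix()@np.diag([1,-1,-1.])
    rv=R.from_matrix(T[:3,:3].T@G).as_rotvec();t=T[:3,:3].T@(np.array(xyz)-T[:3,3])*100
    n=max(np.linalg.norm(t)/5,np.degrees(np.linalg.norm(rv))/8.59)
    print("rv",np.round(rv,3),"cm",np.round(t,2),"rows>=%.1f"%n)
def st():
    s=r.read_state();T=T_tool(s)
    print("t%.1f"%s["time_s"],"pos",np.round(s["ee_pos"],4),"yaw%.3f"%np.arctan2(T[1,0],T[0,0]),"tilt",np.round(T[:2,2],3),"F",np.round(s["wrist_force"],1),"w%.4f"%s["width"]);return s
E
python3 - <<'E'
from h import *
goto([.57,-.04,.30],np.pi/2)
d=np.load("pics/top0.npy");C=cam("top");K,D,W=C
for u,v in [(203,253),(251,271),(412,237),(449,266),(385,291),(300,300),(420,300),(336,262),(375,193),(303,145)]:
    z=np.median(d[v-6:v+7,u-6:u+7],axis=None); pts=d[v-6:v+7,u-6:u+7]
    x=cv2.undistortPoints(np.array([[[u,v]]],float),K,D)[0,0]
    for q in (np.percentile(pts,10),z): print((u,v),np.round((W@np.r_[np.r_[x,1]*q,1])[:3],3),end=' ')
    print()
E
```

```text
rv [-1.000e-03  1.000e-03  1.193e+00] cm [-54.45 -40.17  -6.88] rows>=13.6
(203, 253) [0.516 0.359 0.015] (203, 253) [0.517 0.362 0.006] 
(251, 271) [0.483 0.211 0.013] (251, 271) [0.484 0.213 0.005] 
(412, 237) [ 0.646 -0.244  0.014] (412, 237) [ 0.648 -0.245  0.006] 
(449, 266) [ 0.574 -0.359  0.013] (449, 266) [ 0.576 -0.361  0.005] 
(385, 291) [ 0.477 -0.182  0.014] (385, 291) [ 0.478 -0.183  0.006] 
(300, 300) [0.419 0.058 0.005] (300, 300) [0.419 0.058 0.001] 
(420, 300) [ 0.465 -0.286  0.005] (420, 300) [ 0.466 -0.287  0.   ] 
(336, 262) [ 0.528 -0.031  0.098] (336, 262) [ 0.534 -0.031  0.063] 
(375, 193) [ 0.745 -0.116  0.079] (375, 193) [ 0.747 -0.116  0.073] 
(303, 145) [0.832 0.102 0.153] (303, 145) [0.836 0.103 0.143]
```

Request:
move_arm --rows '[0, 0, 0.4, -20, -13, -5, 8, 0, 0, 0.8, -40, -28, -6.9, 8, 0, 0, 1.19, -54.4, -40.2, -6.9, 8, 0, 0, 1.19, -54.4, -40.2, -6.9, 8, 0, 0, 1.19, -54.4, -40.2, -6.9, 8, 0, 0, 1.19, -54.4, -40.2, -6.9, 8, 0, 0, 1.19, -54.4, -40.2, -6.9, 8, 0, 0, 1.19, -54.4, -40.2, -6.9, 8, 0, 0, 1.19, -54.4, -40.2, -6.9, 8, 0, 0, 1.19, -54.4, -40.2, -6.9, 8, 0, 0, 1.19, -54.4, -40.2, -6.9, 8, 0, 0, 1.19, -54.4, -40.2, -6.9, 8, 0, 0, 1.19, -54.4, -40.2, -6.9, 8, 0, 0, 1.19, -54.4, -40.2, -6.9, 8, 0, 0, 1.19, -54.4, -40.2, -6.9, 8, 0, 0, 1.19, -54.4, -40.2, -6.9, 8, 0, 0, 1.19, -54.4, -40.2, -6.9, 8, 0, 0, 1.19, -54.4, -40.2, -6.9, 8]'

```text
time_s: 1.95
ee_pos: [0.5688, -0.0387, 0.3004]
eef_rot: [-0.0, 0.705, 0.709, 0.0]
wrist_force: [-0.4, -0.3, -0.3]
width: 0.0799
```

```bash
python3 - <<'E'
from h import *
st();p,d,C,s=shot("wrist","w1");np.save("pics/w1.npy",d)
E
```

```text
t1.9 pos [ 0.5688 -0.0387  0.3004] yaw1.575 tilt [-0.  0.] F [-0.4 -0.3 -0.3] w0.0799
```

View pics/w1.png

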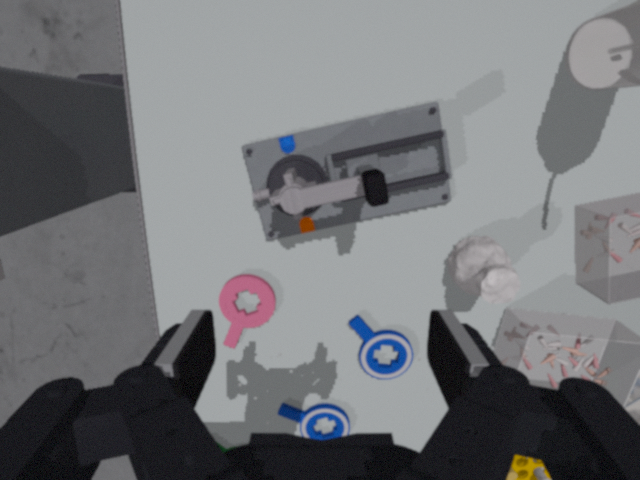

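Wrist view: base-plate corners are near (243,147), (437,101), (452,203) and (269,240). The blue mark is at (287,144), the orange mark at (307,226), the grip at (375,187) and the foil flask at (485,265). Both blue plates can be seen.

```bash
cat >> h.py <<'E'
def rigid(A,B):
    """2D: B = c + Rot(a) A"""
    a0,b0=A.mean(0),B.mean(0);h=((A-a0)*[1]).T@(B-b0);a=np.arctan2(h[0,1]-h[1,0],h[0,0]+h[1,1])
    Rm=np.array([[np.cos(a),-np.sin(a)],[np.sin(a),np.cos(a)]]);c=b0-Rm@a0;return c,a,B-(c+A@Rm.T)
E
python3 - <<'E'
from h import *
p=cv2.imread("pics/w1.png");d=np.load("pics/w1.npy");s=r.read_state();C=cam("wrist",s)
g=cv2.cvtColor(p,cv2.COLOR_BGR2GRAY)
q=np.array([(243,147),(437,101),(452,203),(269,240)],np.float32).reshape(-1,1,2)
q=cv2.cornerSubPix(g,q,(6,6),(-1,-1),(3,40,.01));print(q[:,0])
h=cv2.cvtColor(p,cv2.COLOR_BGR2HSV);roi=np.zeros(g.shape,np.uint8);roi[120:250,230:460]=255
mk=[]
for c in("blue","orange"):
    v,u=np.nonzero(cv2.inRange(h,*RNG[c])&roi);mk.append((u.mean(),v.mean()));print(c,mk[-1],len(u))
P=plane(q[:,0],.008,C)[:,:2];A=np.array([(-.05,.055),(.165,.055),(.165,-.055),(-.05,-.055)])
c,a,res=rigid(A,P);print("corner fit",c,a,np.round(res*1e3,1))
for z in(.008,.02,.03): 
    M=plane(mk,z,C)[:,:2];print(z,"marks mid",M.mean(0),"dist",np.linalg.norm(M[0]-M[1]),"yaw",np.arctan2(*(M[0]-M[1])[::-1])-np.pi/2)
K,D,W=C
def pt(u,v):
    x=cv2.undistortPoints(np.array([[[u,v]]],float),K,D)[0,0];return (W@np.r_[np.r_[x,1]*np.median(d[v-2:v+3,u-2:u+3]),1])[:3]
for uv in[(287,144),(307,226),(375,187),(293,197),(340,190),(485,250),(370,130)]:print(uv,np.round(pt(*uv),4))
# predicted grip centre pixel
Rm=np.array([[np.cos(a),-np.sin(a)],[np.sin(a),np.cos(a)]]);G=c+Rm@[.062,0];print("grip",G,proj([[*G,.134]],C),"hub top px",proj([[*c,.086]],C))
E
```

```text
[[241.8206  146.65594]
 [436.56674 103.20126]
 [449.81998 199.34409]
 [266.63458 240.73935]]
blue (np.float64(286.9273504273504), np.float64(143.75213675213675)) 234
orange (np.float64(306.3072625698324), np.float64(224.5195530726257)) 179
corner fit [ 0.54223347 -0.03064761] 0.22615382509039508 [[ 2.3 -0.6]
 [-1.1 -2.8]
 [-2.2  2.3]
 [ 0.9  1.1]]
0.008 marks mid [ 0.54231637 -0.03033837] dist 0.09152026997128403 yaw 0.22377810406405052
0.02 marks mid [ 0.5430457  -0.02849137] dist 0.0890023172742826 yaw 0.2237781040640503
0.03 marks mid [ 0.54365348 -0.0269522 ] dist 0.08690402336011477 yaw 0.2237781040640503
(287, 144) [0.5325 0.0142 0.0107]
(307, 226) [ 0.5534 -0.0759  0.011 ]
(375, 187) [ 0.6112 -0.0118  0.135 ]
(293, 197) [ 0.5445 -0.0263  0.1014]
(340, 190) [ 0.5854 -0.02    0.1011]
(485, 250) [ 0.7477 -0.0948  0.0376]
(370, 130) [0.6206 0.0291 0.0087]
grip [ 0.60265471 -0.01674529] [[363.79275666 192.94028917]] hub top px [[291.76221592 198.65054079]]
```

```bash
python3 - <<'E'
from h import *
goto([.611,-.0125,.18],.226);goto([.611,-.0125,.104],.226)
E
```

```text
rv [-0.    -0.     1.349] cm [ 2.6   4.22 12.05] rows>=9.0
rv [-0.    -0.     1.349] cm [ 2.59  4.22 19.65] rows>=9.0
```

Request:
move_arm --rows '[0, 0, 0.4, 2.6, 4.2, 6, 7, 0, 0, 0.8, 2.6, 4.2, 10, 7, 0, 0, 1.35, 2.6, 4.2, 12, 7, 0, 0, 1.35, 2.6, 4.2, 12, 7, 0, 0, 1.35, 2.6, 4.2, 12, 7, 0, 0, 1.35, 2.6, 4.2, 12, 7, 0, 0, 1.35, 2.6, 4.2, 12, 7, 0, 0, 1.35, 2.6, 4.2, 12, 7, 0, 0, 1.35, 2.6, 4.2, 12, 7, 0, 0, 1.35, 2.6, 4.2, 12, 7, 0, 0, 1.35, 2.6, 4.2, 12, 7]'

```text
time_s: 3.1
ee_pos: [0.6112, -0.0131, 0.1805]
eef_rot: [-0.0, 0.994, 0.114, 0.0]
wrist_force: [-0.4, 0.0, 0.6]
width: 0.0699
```

```bash
python3 - <<'E'
from h import *
st();p,d,C,s=shot("wrist","w2");np.save("pics/w2.npy",d)
goto([.611,-.0125,.104],.226)
K,D,W=C
# world cloud of points with z in .12-.145 near grip
v,u=np.mgrid[0:480:1,0:640:1];x=cv2.undistortPoints(np.c_[u.ravel(),v.ravel()].astype(float).reshape(-1,1,2),K,D)[:,0]
X=(np.c_[x,np.ones(len(x))]*d.reshape(-1,1))@W[:3,:3].T+W[:3,3]
m=(X[:,2]>.125)&(X[:,2]<.145)&(abs(X[:,0]-.611)<.05)&(abs(X[:,1]+.0125)<.03)
Q=X[m];print(m.sum(),Q.min(0),Q.max(0),np.median(Q,0))
c=np.array([.5422,-.0306]);e=np.array([np.cos(.226),np.sin(.226)]);L=(Q[:,:2]-c)@np.array([e,[-e[1],e[0]]]).T;print(np.percentile(L,[2,50,98],axis=0))
E
```

```text
t3.1 pos [ 0.6112 -0.0131  0.1805] yaw0.228 tilt [0. 0.] F [-0.4  0.   0.6] w0.0699
rv [-0.    -0.     0.001] cm [-0.01 -0.07  7.65] rows>=1.5
1613 [ 0.60323109 -0.0275706   0.12504468] [ 0.62332168 -0.00076417  0.13701601] [ 0.61501224 -0.01380842  0.13465871]
[[ 6.56694429e-02 -1.17553910e-02]
 [ 7.46723180e-02  8.93068573e-05]
 [ 8.09320369e-02  1.19312091e-02]]
```

View pics/w2.png

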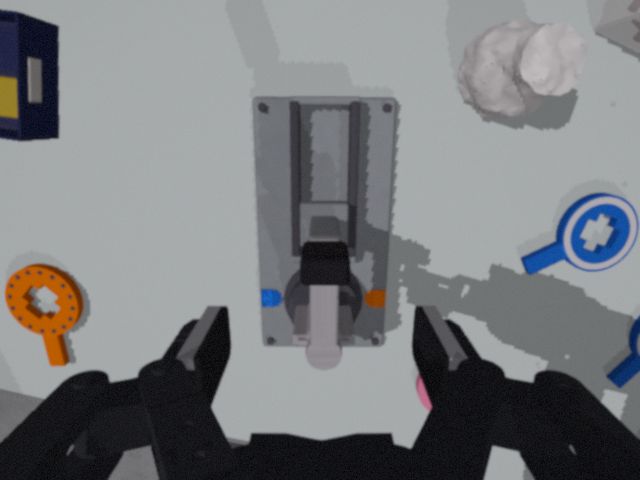

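The grip is at stand (73 mm, 0), so the keeper is about 11 mm off home. The jaws straddle it. I'll descend, grip and slide it open.

Request:
move_arm --rows '[0, 0, 0, 0.25, 0, 3, 6, 0, 0, 0, 0.25, 0, 6, 6, 0, 0, 0, 0.25, 0, 7.6, 5, 0, 0, 0, 0.25, 0, 7.6, 2, 0, 0, 0, 0.25, 0, 7.6, 1.5, 0, 0, 0, 0.25, 0, 7.6, 1.5, 0, 0, 0, 0.25, 0, 7.6, 1.5, 0, 0, 0, 0.25, 0, 7.6, 1.5, 0, 0, 0, 0.25, 0, 7.6, 1.5, 0, 0, 0, 0.25, 0, 7.6, 1.5]'

```text
time_s: 4.15
ee_pos: [0.6137, -0.0144, 0.104]
eef_rot: [0.001, 0.994, 0.112, -0.0]
wrist_force: [2.3, -3.7, -8.9]
width: 0.0249
```

Request:
move_arm --rows '[0, 0, 0, 1, 0, 0, 1.5, 0, 0, 0, 2, 0, 0, 1.5, 0, 0, 0, 3, 0, 0, 1.5, 0, 0, 0, 4, 0, 0, 1.5, 0, 0, 0, 5, 0, 0, 1.5, 0, 0, 0, 5.5, 0, 0, 1.5, 0, 0, 0, 5.8, 0, 0, 1.5, 0, 0, 0, 6.0, 0, 0, 1.5, 0, 0, 0, 6.1, 0, 0, 1.5]'

```text
time_s: 5.05
ee_pos: [0.672, -0.0013, 0.104]
eef_rot: [0.001, 0.994, 0.112, -0.002]
wrist_force: [-3.9, -5.7, -5.1]
width: 0.0246
```

Request:
move_arm --rows '[0, 0, 0, 0.2, 0, 0, 1.5, 0, 0, 0, 0.4, 0, 0, 1.5, 0, 0, 0, 0.6, 0, 0, 1.5, 0, 0, 0, 0.6, 0, 0, 1.5]'

```text
time_s: 5.45
ee_pos: [0.672, -0.0013, 0.104]
eef_rot: [0.001, 0.994, 0.112, -0.009]
wrist_force: [-18.0, -9.1, 2.1]
width: 0.0248
```

Request:
move_arm --rows '[0, 0, 0, -0.5, 0, 0, 1.5, 0, 0, 0, -0.6, 0, 0, 4, 0, 0, 0, -0.6, 0, 0, 6, 0, 0, 0, -0.6, 0, -1, 6, 0, 0, 0, -0.6, 0, -5, 5, 0, 0, 0, -0.6, 0, -8, 5, 0, 0, 0, -0.6, 0, -8, 5]'

```text
time_s: 6.15
ee_pos: [0.6769, 0.0008, 0.1917]
eef_rot: [0.001, 0.994, 0.112, 0.007]
wrist_force: [0.9, 0.7, 0.0]
width: 0.0502
```

```bash
python3 - <<'E'
from h import *
st()
a=.224;c=np.array([.5427,-.0306]);y=np.array([-np.sin(a),np.cos(a)])
goto([*(c+.054*y),.20],a+np.pi/2)
E
```

```text
t6.2 pos [0.6769 0.0008 0.1917] yaw0.225 tilt [0.013 0.   ] F [0.9 0.7 0. ] w0.0502
rv [ 0.012 -0.008 -1.57 ] cm [-13.77  -5.32  -1.03] rows>=10.5
```

Request:
move_arm --rows '[0, 0, -0.5, -5, -2, -1, 5, 0.01, -0.01, -1.57, -13.8, -5.3, -1, 5, 0.01, -0.01, -1.57, -13.8, -5.3, -1, 5, 0.01, -0.01, -1.57, -13.8, -5.3, -1, 5, 0.01, -0.01, -1.57, -13.8, -5.3, -1, 5, 0.01, -0.01, -1.57, -13.8, -5.3, -1, 5, 0.01, -0.01, -1.57, -13.8, -5.3, -1, 5, 0.01, -0.01, -1.57, -13.8, -5.3, -1, 5, 0.01, -0.01, -1.57, -13.8, -5.3, -1, 5, 0.01, -0.01, -1.57, -13.8, -5.3, -1, 5, 0.01, -0.01, -1.57, -13.8, -5.3, -1, 5, 0.01, -0.01, -1.57, -13.8, -5.3, -1, 5, 0.01, -0.01, -1.57, -13.8, -5.3, -1, 5, 0.01, -0.01, -1.57, -13.8, -5.3, -1, 5]'

```text
time_s: 7.55
ee_pos: [0.5271, 0.0215, 0.1945]
eef_rot: [-0.004, 0.624, 0.781, -0.005]
wrist_force: [0.0, -0.3, 0.5]
width: 0.0502
```

```bash
python3 - <<'E'
from h import *
st();p,d,C,s=shot("wrist","w3");np.save("pics/w3.npy",d)
a=.224;c=np.array([.5427,-.0306]);e=np.array([np.cos(a),np.sin(a)]);y=np.array([-e[1],e[0]])
u,v=proj([[*c,.086]],C)[0];print(u,v)
K,D,W=C
vv,uu=np.mgrid[0:480,0:640];x=cv2.undistortPoints(np.c_[uu.ravel(),vv.ravel()].astype(float).reshape(-1,1,2),K,D)[:,0]
X=(np.c_[x,np.ones(len(x))]*d.reshape(-1,1))@W[:3,:3].T+W[:3,3]
L=np.c_[(X[:,:2]-c)@np.array([e,y]).T,X[:,2]]
m=(abs(L[:,0])<.05)&(abs(L[:,1])<.05)
for lo,hi in((.082,.092),(.026,.034)):
    Q=L[m&(L[:,2]>lo)&(L[:,2]<hi)];print(lo,len(Q),np.percentile(Q,[1,50,99],axis=0).round(4).tolist())
q=p.copy();
for w in(0,np.pi/2,np.pi,-np.pi/2):
    t=np.linspace(-.004,.004,2)
    for P in(.022,.013):
        A,B=[proj([[*(c+e*(P*np.cos(w)-k*np.sin(w))+y*(P*np.sin(w)+k*np.cos(w))),.078]],C)[0].astype(int) for k in t];cv2.line(q,tuple(map(int,A)),tuple(map(int,B)),(0,0,255),1)
i,j=int(u),int(v);cv2.imwrite("pics/w3c.png",cv2.resize(q[max(0,j-110):j+110,i-150:i+150],None,fx=2.6,fy=2.6,interpolation=cv2.INTER_CUBIC))
E
```

```text
t7.5 pos [0.5271 0.0215 0.1945] yaw1.793 tilt [-0.012 -0.003] F [ 0.  -0.3  0.5] w0.0502
327.8360615303064 314.21583149595074
0.082 906 [[-0.0163, -0.0154, 0.082], [-0.0005, 0.002, 0.0846], [0.0164, 0.0178, 0.0883]]
0.026 1577 [[-0.042, -0.01, 0.0262], [-0.0022, 0.0139, 0.031], [0.0272, 0.029, 0.0332]]
```

View pics/w3c.png

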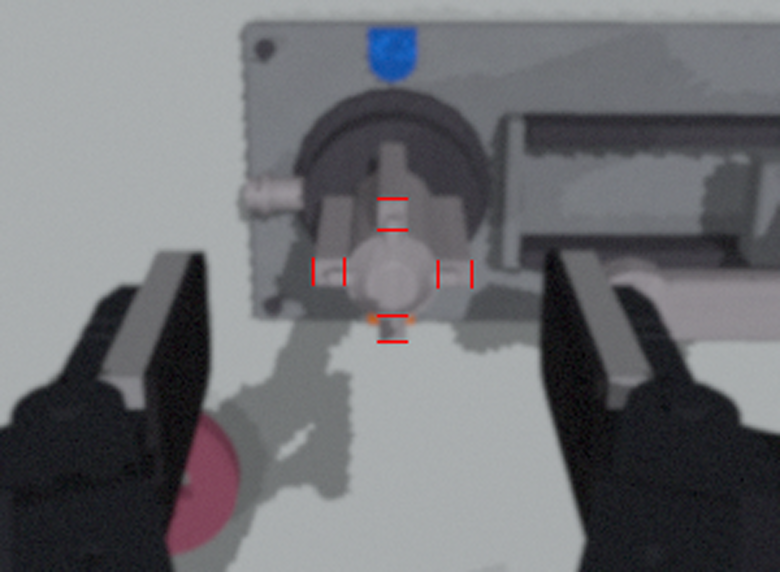

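The hub overlay lines up with the ribs: the +y rib is at crop (393,200) and the hub centre at (393,270). Next I'll measure the plates from the wrist pictures already taken.

```bash
cat >> h.py <<'E'
def find(p,C,col,z=.009,amin=400):
    h=cv2.cvtColor(p,cv2.COLOR_BGR2HSV);m=cv2.inRange(h,*RNG[col]);m=cv2.morphologyEx(m,cv2.MORPH_CLOSE,np.ones((9,9)))
    n,l,st_,_=cv2.connectedComponentsWithStats(m);out=[]
    for i in range(1,n):
        x,y,w,hh,ar=st_[i]
        if ar<amin: continue
        k=cv2.findContours((l==i).astype(np.uint8),cv2.RETR_EXTERNAL,cv2.CHAIN_APPROX_NONE)[0][0][:,0]
        P=plane(k,z,C)[:,:2];f=fit(P)
        out.append(dict(c=f.x[:2],head=(f.x[2]+np.pi/2+np.pi)%(2*np.pi)-np.pi,err=f.fun,n=len(k),box=(x,y,w,hh)))
    return out
def pr(o):
    for q in o: print(np.round(q["c"],4),"head %.3f"%q["head"],"tab",np.round(q["c"]+.054*np.array([np.cos(q["head"]),np.sin(q["head"])]),4),"err %.1f n%d"%(q["err"],q["n"]),q["box"])
E
python3 - <<'E'
from h import *
c=r.camera_params("wrist");F=np.diag([1,-1,-1,1.])
def CC(pos,yaw):
    T=np.eye(4);T[:3,:3]=R.from_euler("z",yaw).as_matrix()@np.diag([1,-1,-1.]);T[:3,3]=pos;return np.array(c["mtx"]),np.array(c["D"]),T@c["tool_from_camera"]@F
for n,C in(("w1",CC([.5688,-.0387,.3004],1.575)),("w2",CC([.6112,-.0131,.1805],.228))):
    p=cv2.imread(f"pics/{n}.png")
    for k in RNG: print(n,k);pr(find(p,C,k))
p=cv2.imread("pics/top0.png");print("top");pr(find(p,cam("top"),"orange",amin=200));pr(find(p,cam("top"),"blue",amin=200))
st();goto([.60,-.20,.16],2.4)
E
```

```text
w1 blue
[ 0.6482 -0.2401] head 2.159 tab [ 0.6183 -0.1952] err 234.0 n170 (np.int32(349), np.int32(316), np.int32(61), np.int32(58))
[ 0.5738 -0.3503] head 2.747 tab [ 0.5239 -0.3295] err 149.4 n172 (np.int32(278), np.int32(403), np.int32(71), np.int32(38))
w1 orange
w2 blue
[0.6959 0.2457] head 2.864 tab [0.644  0.2605] err 1000.0 n116 (np.int32(0), np.int32(25), np.int32(17), np.int32(48))
[ 0.6537 -0.2428] head 2.287 tab [ 0.6183 -0.202 ] err 107.4 n301 (np.int32(522), np.int32(193), np.int32(118), np.int32(82))
[ 0.5515 -0.3305] head 0.151 tab [ 0.6049 -0.3224] err 423.0 n151 (np.int32(607), np.int32(316), np.int32(33), np.int32(72))
w2 orange
[0.4829 0.2113] head -2.946 tab [0.4299 0.2008] err 98.4 n257 (np.int32(6), np.int32(265), np.int32(77), np.int32(100))
top
[ 1.4462 -0.8879] head -0.698 tab [ 1.4876 -0.9226] err 23.1 n65 (np.int32(623), np.int32(14), np.int32(17), np.int32(22))
[0.5192 0.369 ] head -2.487 tab [0.4763 0.3361] err 85.9 n78 (np.int32(190), np.int32(241), np.int32(24), np.int32(30))
[0.4789 0.2145] head -2.771 tab [0.4286 0.1949] err 89.0 n79 (np.int32(239), np.int32(261), np.int32(23), np.int32(34))
[ 1.0518 -0.4362] head -1.207 tab [ 1.071  -0.4867] err 2000.0 n272 (np.int32(443), np.int32(97), np.int32(101), np.int32(54))
[ 0.7861 -0.8117] head 0.188 tab [ 0.8392 -0.8016] err 1002.3 n124 (np.int32(597), np.int32(201), np.int32(31), np.int32(39))
[ 0.6463 -0.2334] head 2.024 tab [ 0.6226 -0.1849] err 450.0 n68 (np.int32(394), np.int32(228), np.int32(28), np.int32(22))
[ 0.5619 -0.356 ] head 2.913 tab [ 0.5093 -0.3437] err 324.1 n69 (np.int32(435), np.int32(258), np.int32(22), np.int32(28))
t7.6 pos [0.527  0.0215 0.1944] yaw1.793 tilt [-0.012 -0.003] F [-0.  -0.  -0.9] w0.0498
rv [-0.012 -0.004 -0.607] cm [-23.22   2.27   3.41] rows>=4.7
```

```bash
python3 - <<'E'
from h import *
goto([.618,-.20,.15],2.287)
E
```

```text
rv [-0.012 -0.003 -0.494] cm [-23.61   4.04   4.39] rows>=4.9
```

Request:
move_arm --rows '[-0.01, 0, -0.15, -5, 1, 0, 5, -0.01, 0, -0.3, -10, 2, 0, 5, -0.01, 0, -0.494, -15, 3, 0, 5, -0.01, 0, -0.494, -20, 4, 0, 5, -0.012, -0.003, -0.494, -23.6, 4, 2, 5, -0.012, -0.003, -0.494, -23.6, 4, 4.4, 5, -0.012, -0.003, -0.494, -23.6, 4, 4.4, 5, -0.012, -0.003, -0.494, -23.6, 4, 4.4, 5]'

```text
time_s: 8.4
ee_pos: [0.6174, -0.1996, 0.1497]
eef_rot: [-0.001, 0.414, 0.91, -0.0]
wrist_force: [-0.0, 0.4, 0.3]
width: 0.05
```

```bash
python3 - <<'E'
from h import *
st();p,d,C,s=shot("wrist","w4")
o=find(p,C,"blue");pr(o)
b=max(o,key=lambda q:q["n"]);h=b["head"];n=np.array([np.cos(h),np.sin(h)]);m=np.array([-n[1],n[0]])
q=p.copy();t=np.linspace(0,2*np.pi,60)
pts=np.array([[*(b["c"]+.034*(np.cos(k)*n+np.sin(k)*m)),.009] for k in t]);cv2.polylines(q,[proj(pts,C).astype(int)],True,(0,0,255),1)
pts=np.array([[*(b["c"]+i*n+j*m),.009] for i,j in((.033,.008),(.067,.008),(.067,-.008),(.033,-.008))]);cv2.polylines(q,[proj(pts,C).astype(int)],True,(0,0,255),1)
cv2.imwrite("pics/w4o.png",q)
goto([*(b["c"]+.054*n),.05],h);goto([*(b["c"]+.054*n),.003],h)
E
```

```text
t8.4 pos [ 0.6174 -0.1996  0.1497] yaw2.288 tilt [-0.002  0.001] F [-0.   0.4  0.3] w0.0500
[ 0.6515 -0.2453] head 2.250 tab [ 0.6176 -0.2033] err 2.0 n330 (np.int32(272), np.int32(214), np.int32(87), np.int32(119))
[ 0.575  -0.3551] head 2.696 tab [ 0.5263 -0.3318] err 76.2 n320 (np.int32(105), np.int32(261), np.int32(94), np.int32(111))
rv [0.    0.001 0.038] cm [-0.26 -0.29 10.08] rows>=2.0
rv [0.    0.001 0.038] cm [-0.26 -0.3  14.78] rows>=3.0
```

View pics/w4o.png

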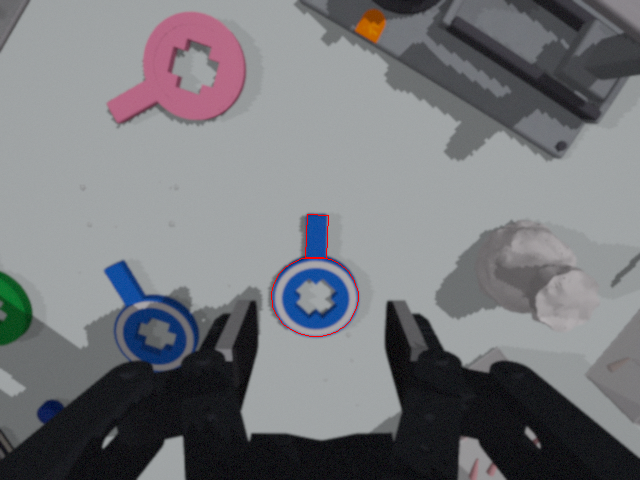

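Request:
move_arm --rows '[0, 0, 0.038, -0.26, -0.3, 5, 4, 0, 0, 0.038, -0.26, -0.3, 10, 4, 0, 0, 0.038, -0.26, -0.3, 12.5, 4, 0, 0, 0.038, -0.26, -0.3, 14, 4, 0, 0, 0.038, -0.26, -0.3, 14.8, 4, 0, 0, 0.038, -0.26, -0.3, 14.8, 4, 0, 0, 0.038, -0.26, -0.3, 14.8, 2, 0, 0, 0.038, -0.26, -0.3, 14.8, 1, 0, 0, 0.038, -0.26, -0.3, 14.8, 1, 0, 0, 0.038, -0.26, -0.3, 14.8, 1, 0, 0, 0.038, -0.26, -0.3, 14.8, 1]'

```text
time_s: 9.55
ee_pos: [0.6183, -0.2043, 0.0038]
eef_rot: [0.002, 0.431, 0.902, 0.0]
wrist_force: [-0.2, -0.3, 6.2]
width: 0.0144
```

Request:
move_arm --rows '[0, 0, 0, 0, 0, -1, 1, 0, 0, 0, 0, 0, -3, 1, 0, 0, 0, 0, 0, -6, 1, 0, 0, 0, 0, 0, -10, 1, 0, 0, 0, 0, 0, -14, 1, 0, 0, 0, 0, 0, -14, 1, 0, 0, 0, 0, 0, -14, 1]'

```text
time_s: 10.25
ee_pos: [0.6173, -0.2041, 0.1433]
eef_rot: [0.001, 0.431, 0.902, 0.0]
wrist_force: [-0.4, -0.1, -2.1]
width: 0.0136
```

```bash
cat >> h.py <<'E'
def held(p,C,s,col,sign):
    """held plate in tool frame: top face plane in tool coords assumed; sign=+1 tab along tool +x (blue), -1 orange.
    Fit tilt-free at assumed height of top face = tcp z + off"""
E
python3 - <<'E'
from h import *
s=st();p,d,C,s=shot("wrist","w5");np.save("pics/w5.npy",d)
for off in (.003,.006,.009):
    print(off);pr([q for q in find(p,C,"blue",z=s["ee_pos"][2]+off) if q["n"]>350])
h=cv2.cvtColor(p,cv2.COLOR_BGR2HSV);m=cv2.inRange(h,*RNG["blue"])
K,D,W=C;v,u=np.nonzero((m>0)&(d>0)&(d<.22));x=cv2.undistortPoints(np.c_[u,v].astype(float).reshape(-1,1,2),K,D)[:,0]
X=np.c_[x,np.ones(len(x))]*d[v,u][:,None];X=X@W[:3,:3].T+W[:3,3]
T=T_tool(s);L=(X-T[:3,3])@T[:3,:3]
print(len(L))
for i in range(3):
    k=np.linalg.lstsq(np.c_[L[:,:2],np.ones(len(L))],L[:,2],rcond=None)[0];e=L[:,2]-np.c_[L[:,:2],np.ones(len(L))]@k;L=L[abs(e)<2*e.std()]
print("tool plane z=a x+b y+c",k,e.std(),np.percentile(L,[1,99],axis=0).round(4).tolist())
E
```

```text
t10.2 pos [ 0.6173 -0.2041  0.1433] yaw2.250 tilt [ 0.002 -0.001] F [-0.4 -0.1 -2.1] w0.0136
0.003
0.006
0.009
3991
tool plane z=a x+b y+c [-0.00257924  0.00412594 -0.0058309 ] 0.0006651393783379753 [[-0.039, -0.0087, -0.007], [0.0136, 0.0098, -0.0046]]
```

View pics/w5.png

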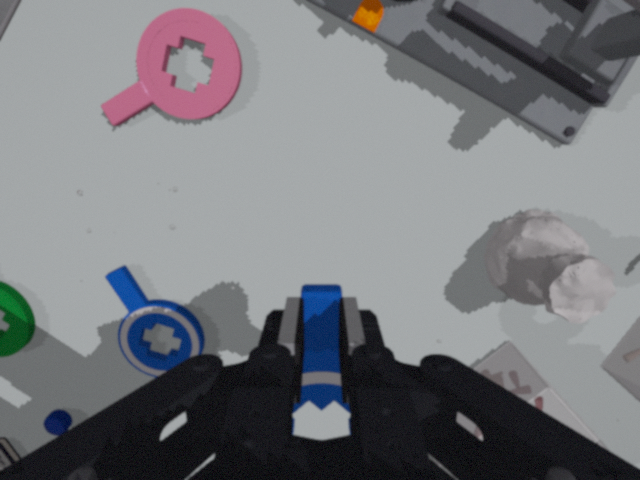

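The plate is held level: its top face is at tool z = -5.8 mm and its tilt is about 0. Next I'll work out the placing pose.

```bash
cat >> h.py <<'E'
HUB=np.array([.5427,-.0306]);A0=.224
def tabend(p,s,col,zt=-.0055):
    """tool coords of the tab's end edge and its mid, blue (tab +x, edge at top of image)"""
    c=r.camera_params("wrist");F=np.diag([1,-1,-1,1.]);C=(np.array(c["mtx"]),np.array(c["D"]),np.array(c["tool_from_camera"])@F)
    h=cv2.cvtColor(p,cv2.COLOR_BGR2HSV);m=cv2.inRange(h,*RNG[col]);n,l,q,_=cv2.connectedComponentsWithStats(m)
    i=max((i for i in range(1,n) if q[i,0]<322<q[i,0]+q[i,2] and q[i,1]>200),key=lambda i:q[i,4])
    y0=q[i,1];k=l==i;P=[]
    for row in(y0+8,y0+16,y0+24):
        u=np.nonzero(k[row])[0];P.append(((u[0]+u[-1])/2,row))
    P=plane(P,zt,C);E=plane([(322,np.mean([np.nonzero(k[:,u])[0][0] for u in range(312,334)])-.5)],zt,C)[0]
    print("tab end x %.4f"%E[0],"mid y",np.round(P[:,1],4),"slope %.3f"%((P[0,1]-P[2,1])/(P[0,0]-P[2,0])));return E[0]
def place(k,d,yo=0,dz=0,drop=.0038,side=1,hub=HUB,a=A0):
    """TCP for plate k; d distance axis->tcp; side +1 blue, -1 orange (tool x always stand +y)"""
    y=np.array([-np.sin(a),np.cos(a)]);x=np.array([np.cos(a),np.sin(a)])
    return np.r_[hub+side*d*y-yo*x,.030+.009*k+drop+dz]
E
python3 - <<'E'
from h import *
p=cv2.imread("pics/w5.png");s=st();e=tabend(p,s,"blue")
t=place(0,.067-e);print(t)
for z in(.17,.105): t[2]=z;goto(t,A0+np.pi/2)
E
```

```text
t10.3 pos [ 0.6164 -0.2038  0.1415] yaw2.250 tilt [-0.001  0.   ] F [-0.8 -0.4 -2.1] w0.0133
tab end x 0.0166 mid y [0.0005 0.0005 0.0003] slope 0.028
[0.53150317 0.01854699 0.0338    ]
rv [-0.001 -0.001  0.455] cm [22.63  7.35 -2.83] rows>=4.8
rv [-0.001 -0.001  0.455] cm [22.63  7.36  3.67] rows>=4.8
```

```bash
python3 - <<'E'
from h import *
st();t=place(0,.054,.0004);print(t)
for z in(.17,.105): t[2]=z;goto(t,A0+np.pi/2)
E
```

```text
t10.3 pos [ 0.6164 -0.2038  0.1415] yaw2.250 tilt [-0.001  0.   ] F [-0.8 -0.4 -2.1] w0.0133
[0.53031489 0.02196205 0.0338    ]
rv [-0.001 -0.001  0.455] cm [22.97  7.48 -2.83] rows>=4.9
rv [-0.001 -0.001  0.455] cm [22.97  7.48  3.67] rows>=4.9
```

Request:
move_arm --rows '[0, 0, 0, 0, 0, -3, 1, 0, 0, 0.1, 3, 1, -3, 1, 0, 0, 0.2, 7, 2.2, -3, 1, 0, 0, 0.3, 11, 3.6, -3, 1, 0, 0, 0.4, 15, 5, -3, 1, 0, 0, 0.455, 19, 6.2, -3, 1, 0, 0, 0.455, 22, 7.2, -2.8, 1, 0, 0, 0.455, 23, 7.5, -2, 1, 0, 0, 0.455, 23, 7.5, 0, 1, 0, 0, 0.455, 23, 7.5, 2, 1, 0, 0, 0.455, 23, 7.5, 3, 1, 0, 0, 0.455, 23, 7.5, 3, 1, 0, 0, 0.455, 23, 7.5, 3, 1, 0, 0, 0.455, 23, 7.5, 3, 1]'

```text
time_s: 11.7
ee_pos: [0.5317, 0.0219, 0.1125]
eef_rot: [0.0, 0.624, 0.782, 0.0]
wrist_force: [0.0, 0.4, -0.5]
width: 0.0134
```

```bash
python3 - <<'E'
from h import *
st();p,d,C,s=shot("wrist","w6");t=place(0,.054,.0004,);t[2]=.102;goto(t,A0+np.pi/2)
p2,d2,C2,_=shot("top","t6")
u,v=proj([[*HUB,.09]],C2)[0].astype(int)
q=cv2.resize(p2[v-50:v+50,u-65:u+65],None,fx=4,fy=4,interpolation=cv2.INTER_CUBIC)
p3,d3,C3,_=shot("scene","s6");u,v=proj([[*HUB,.09]],C3)[0].astype(int)
q3=cv2.resize(p3[v-50:v+50,u-35:u+35],None,fx=4,fy=4,interpolation=cv2.INTER_CUBIC);cv2.imwrite("pics/c6.png",np.hstack([q,q3]))
E
```

```text
t11.7 pos [0.5317 0.0219 0.1125] yaw1.794 tilt [ 0.001 -0.   ] F [ 0.   0.4 -0.5] w0.0134
rv [ 0.001  0.    -0.   ] cm [ 0.03 -0.13  1.06] rows>=0.2
```

View pics/c6.png

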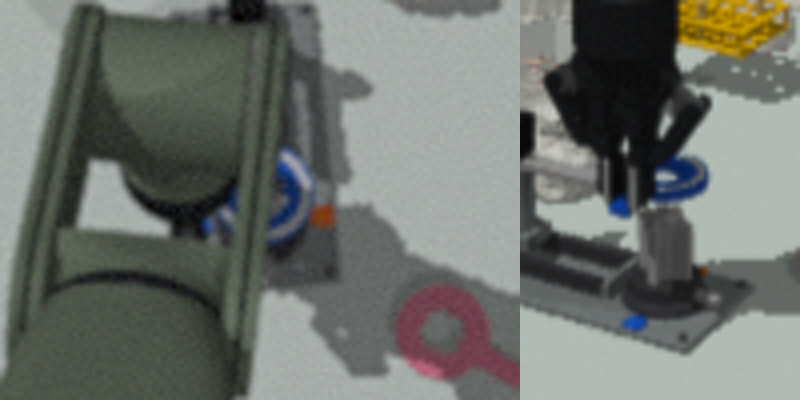

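```bash
cat >> h.py <<'E'
def overlay(img,C,c,head,zm,col=(0,0,255)):
    n=np.array([np.cos(head),np.sin(head)]);m=np.array([-n[1],n[0]]);t=np.linspace(0,2*np.pi,60)
    for z in(zm+.0045,):
        cv2.polylines(img,[np.round(proj([[*(c+.034*(np.cos(k)*n+np.sin(k)*m)),z] for k in t],C)*8).astype(int)],True,col,1,cv2.LINE_AA,3)
def hubov(img,C,col=(0,255,0),h=None,a=None):
    h=HUB if h is None else h;a=A0 if a is None else a;Q=[]
    for i in range(4):
        w=a+i*np.pi/2;n=np.array([np.cos(w),np.sin(w)]);m=np.array([-n[1],n[0]])
        Q+=[[*(h+.022*n-.004*m),.078],[*(h+.022*n+.004*m),.078],[*(h+.0125*n+.004*m),.078]]
    cv2.polylines(img,[np.round(proj(Q,C)*8).astype(int)],True,col,1,cv2.LINE_AA,3)
E
python3 - <<'E'
from h import *
s=st();T=T_tool(s);pc=(T@[-.054,.0004,-.0007,1])[:3];print(pc,HUB)
p=cv2.imread("pics/s6.png");C=cam("scene");k=4
Kb=C[0].copy()
big=cv2.resize(p,None,fx=k,fy=k,interpolation=cv2.INTER_CUBIC);K2=C[0].copy();K2[:2]*=k;K2[0,2]+=1.5;K2[1,2]+=1.5;CB=(K2,C[1],C[2])
overlay(big,CB,pc[:2],A0+np.pi/2,pc[2]);hubov(big,CB)
u,v=proj([[*HUB,.09]],CB)[0].astype(int);a=big[v-200:v+200,u-160:u+160]
p=cv2.imread("pics/t6.png");C=cam("top");big=cv2.resize(p,None,fx=k,fy=k,interpolation=cv2.INTER_CUBIC);K2=C[0].copy();K2[:2]*=k;K2[:2,2]+=1.5;CB=(K2,C[1],C[2])
overlay(big,CB,pc[:2],A0+np.pi/2,pc[2])
u,v=proj([[*HUB,.09]],CB)[0].astype(int);b=big[v-200:v+200,u-200:u+200];cv2.imwrite("pics/c7.png",np.hstack([a,b]))
E
```

```text
t11.8 pos [0.5315 0.022  0.1125] yaw1.795 tilt [0.001 0.   ] F [-0.1  0.7 -0.1] w0.0133
[ 0.54382778 -0.03053136  0.11325663] [ 0.5427 -0.0306]
```

View pics/c7.png

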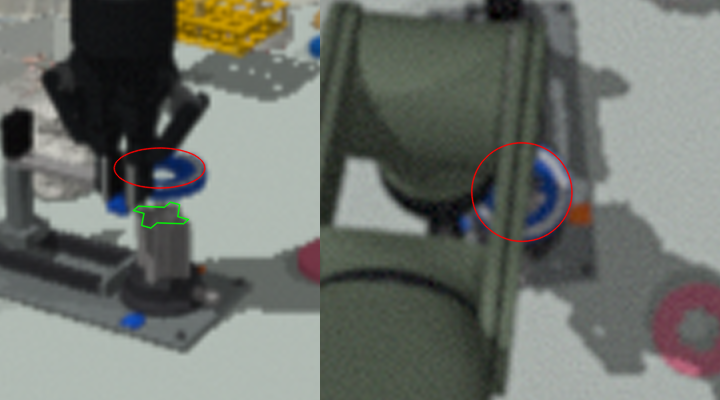

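Request:
move_arm --rows '[0, 0, 0, 0.03, -0.12, 0, 1, 0, 0, 0, 0.03, -0.12, 1, 1, 0, 0, 0, 0.03, -0.12, 2, 1, 0, 0, 0, 0.03, -0.12, 2.4, 1, 0, 0, 0, 0.03, -0.12, 2.8, 1, 0, 0, 0, 0.03, -0.12, 3.0, 1, 0, 0, 0, 0.03, -0.12, 3.0, 1]'

```text
time_s: 12.55
ee_pos: [0.5296, 0.0222, 0.0815]
eef_rot: [-0.0, 0.624, 0.782, -0.0]
wrist_force: [0.4, -0.1, -1.2]
width: 0.0131
```

```bash
python3 - <<'E'
from h import *
st();goto(place(0,.054,.0004),A0+np.pi/2)
E
```

```text
t12.6 pos [0.5296 0.0222 0.0815] yaw1.795 tilt [-0.001 -0.   ] F [ 0.4 -0.1 -1.2] w0.0131
rv [-0.001 -0.     0.   ] cm [-0.04  0.06  4.77] rows>=1.0
```

Request:
move_arm --rows '[0, 0, 0, 0, 0.05, 0.6, 1, 0, 0, 0, 0, 0.05, 1.2, 1, 0, 0, 0, 0, 0.05, 1.8, 1, 0, 0, 0, 0, 0.05, 2.4, 1, 0, 0, 0, 0, 0.05, 2.4, 1]'

```text
time_s: 13.05
ee_pos: [0.5294, 0.0223, 0.0567]
eef_rot: [-0.001, 0.624, 0.782, -0.001]
wrist_force: [-0.6, -0.5, -1.0]
width: 0.0131
```

Request:
move_arm --rows '[0, 0, 0, 0, 0.05, 0.6, 1, 0, 0, 0, 0, 0.05, 1.2, 1, 0, 0, 0, 0, 0.05, 1.8, 1, 0, 0, 0, 0, 0.05, 2.1, 1, 0, 0, 0, 0, 0.05, 2.25, 1, 0, 0, 0, 0, 0.05, 2.35, 1, 0, 0, 0, 0, 0.05, 2.35, 1]'

```text
time_s: 13.75
ee_pos: [0.5307, 0.0224, 0.0344]
eef_rot: [-0.0, 0.624, 0.782, -0.0]
wrist_force: [-0.4, 0.1, -1.0]
width: 0.0134
```

Request:
move_arm --rows '[0, 0, 0, 0, 0, 0.1, 1, 0, 0, 0, 0, 0, 0.1, 3, 0, 0, 0, 0, 0, 0.1, 4, 0, 0, 0, 0, 0, 0.1, 4, 0, 0, 0, 0, 0, -2, 4, 0, 0, 0, 0, 0, -6, 4, 0, 0, 0, 0, 0, -10, 4, 0, 0, 0, 0, 0, -13, 4, 0, 0, 0, 0, 0, -13, 4, 0, 0, 0, 0, 0, -13, 4]'

```text
time_s: 14.75
ee_pos: [0.5308, 0.0224, 0.1647]
eef_rot: [0.0, 0.624, 0.782, 0.0]
wrist_force: [-1.1, 0.2, 0.3]
width: 0.0399
```

```bash
cat >> h.py <<'E'
def rel(q,hub=None,a=None):
    hub=HUB if hub is None else hub;a=A0 if a is None else a
    d=q["c"]-hub;M=np.array([[np.cos(a),np.sin(a)],[-np.sin(a),np.cos(a)]]);print("stand-frame c mm",np.round(M@d*1e3,1),"head %.3f"%((q["head"]-a)),"err %.1f n%d"%(q["err"],q["n"]))
def topz(p,d,C,col):
    K,D,W=C;m=cv2.inRange(cv2.cvtColor(p,cv2.COLOR_BGR2HSV),*RNG[col]);v,u=np.nonzero((m>0)&(d>0));x=cv2.undistortPoints(np.c_[u,v].astype(float).reshape(-1,1,2),K,D)[:,0]
    X=(np.c_[x,np.ones(len(x))]*d[v,u][:,None])@W[:3,:3].T+W[:3,3]
    X[:,:2]=(X[:,:2]-HUB)@np.array([[np.cos(A0),-np.sin(A0)],[np.sin(A0),np.cos(A0)]])
    return X[(np.hypot(X[:,0],X[:,1])<.07)&(X[:,2]>.02)]
E
python3 - <<'E'
from h import *
st();p,d,C,s=shot("wrist","w8")
for q in find(p,C,"blue",z=.039): 
    if q["n"]>100: rel(q)
X=topz(p,d,C,"blue")
k=np.linalg.lstsq(np.c_[X[:,:2],np.ones(len(X))],X[:,2],rcond=None)[0];print("plane",k,len(X),np.percentile(X,[1,50,99],axis=0).round(4).tolist())
cv2.imwrite("pics/w8c.png",p)
E
```

```text
t14.8 pos [0.5308 0.0224 0.1647] yaw1.795 tilt [ 0.001 -0.   ] F [-1.1  0.2  0.3] w0.0399
stand-frame c mm [0.5 1.4] head 1.552 err 4.9 n400
plane [0.00523384 0.00685714 0.03927489] 2636 [[-0.0323, -0.0147, 0.031], [0.0012, 0.0259, 0.0399], [0.0331, 0.0681, 0.0415]]
```

View pics/w8c.png

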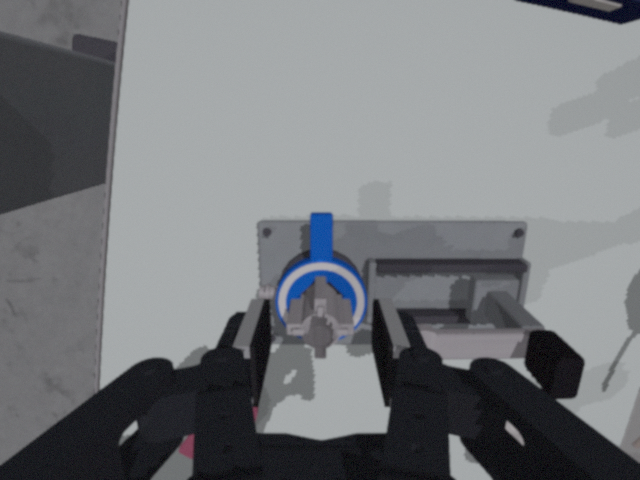

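Blue plate 0 lies flat on the seat: top at 39.3 mm, about 1.4 mm off in the measured frame. Orange is next.

```bash
sed -i 's/^HUB=.*;A0/HUB=np.array([.5427,-.0299]);A0/' h.py; python3 - <<'E'
from h import *
goto([.43,.2,.15],.36)
E
```

```text
rv [-2.000e-03  1.000e-03  1.435e+00] cm [19.54 -5.81  1.38] rows>=9.6
```

Request:
move_arm --rows '[0, 0, 0.15, 3, -1, 0, 4, 0, 0, 0.3, 7, -2, 0, 4, 0, 0, 0.45, 11, -3, 0, 4, 0, 0, 0.6, 15, -4.5, 0, 4, 0, 0, 0.75, 19.5, -5.8, 0, 4, 0, 0, 0.9, 19.5, -5.8, 1, 4, 0, 0, 1.05, 19.5, -5.8, 1.4, 4, 0, 0, 1.2, 19.5, -5.8, 1.4, 4, 0, 0, 1.34, 19.5, -5.8, 1.4, 4, 0, 0, 1.435, 19.5, -5.8, 1.4, 4, 0, 0, 1.435, 19.5, -5.8, 1.4, 4, 0, 0, 1.435, 19.5, -5.8, 1.4, 4, 0, 0, 1.435, 19.5, -5.8, 1.4, 4]'

```text
time_s: 16.1
ee_pos: [0.4305, 0.1995, 0.1497]
eef_rot: [0.0, 0.984, 0.18, -0.001]
wrist_force: [-0.4, 1.0, -0.6]
width: 0.0399
```

```bash
cat >> h.py <<'E'
def pick(col,name,flip,z=.0035,near=.15):
    s=st();p,d,C,s=shot("wrist",name);o=[q for q in find(p,C,col) if np.linalg.norm(q["c"]-s["ee_pos"][:2])<near];pr(o)
    if not o: return
    b=min(o,key=lambda q:q["err"]);h=b["head"];n=np.array([np.cos(h),np.sin(h)])
    goto([*(b["c"]+.054*n),z],h+(np.pi if flip else 0))
E
python3 - <<'E'
from h import *
pick("orange","w9",True)
E
```

```text
t16.1 pos [0.4305 0.1995 0.1497] yaw0.362 tilt [-0.002 -0.001] F [-0.4  1.  -0.6] w0.0399
[0.4797 0.2146] head -2.952 tab [0.4267 0.2044] err 10.9 n351 (np.int32(279), np.int32(107), np.int32(96), np.int32(140))
rv [0.    0.001 0.171] cm [-0.18 -0.6  14.64] rows>=2.9
```

Request:
move_arm --rows '[0, 0, 0.12, -0.18, -0.6, 4, 4, 0, 0, 0.171, -0.18, -0.6, 9, 4, 0, 0, 0.171, -0.18, -0.6, 12.5, 4, 0, 0, 0.171, -0.18, -0.6, 14, 4, 0, 0, 0.171, -0.18, -0.6, 14.6, 4, 0, 0, 0.171, -0.18, -0.6, 14.6, 4, 0, 0, 0.171, -0.18, -0.6, 14.6, 2, 0, 0, 0.171, -0.18, -0.6, 14.6, 1, 0, 0, 0.171, -0.18, -0.6, 14.6, 1, 0, 0, 0.171, -0.18, -0.6, 14.6, 1, 0, 0, 0.171, -0.18, -0.6, 14.6, 1]'

```text
time_s: 17.25
ee_pos: [0.4279, 0.205, 0.0057]
eef_rot: [-0.0, 0.996, 0.094, 0.001]
wrist_force: [-0.9, -0.5, 6.0]
width: 0.013
```

Request:
move_arm --rows '[0, 0, 0, 0, 0, -1, 1, 0, 0, 0, 0, 0, -3, 1, 0, 0, 0, 0, 0, -6, 1, 0, 0, 0, 0, 0, -10, 1, 0, 0, 0, 0, 0, -14, 1, 0, 0, 0, 0, 0, -14, 1, 0, 0, 0, 0, 0, -14, 1, 0, 0, 0, 0, 0, -14, 1]'

```text
time_s: 18.05
ee_pos: [0.4261, 0.2042, 0.1436]
eef_rot: [0.0, 0.996, 0.094, -0.001]
wrist_force: [-0.6, -0.4, -1.1]
width: 0.0129
```

```bash
cat >> h.py <<'E'
def inhand(col,name,flip):
    s=st();p,d,C,s=shot("wrist",name);T=T_tool(s)
    K,D,W=C;m=cv2.inRange(cv2.cvtColor(p,cv2.COLOR_BGR2HSV),*RNG[col]);v,u=np.nonzero((m>0)&(d>0)&(d<.22));x=cv2.undistortPoints(np.c_[u,v].astype(float).reshape(-1,1,2),K,D)[:,0]
    X=(np.c_[x,np.ones(len(x))]*d[v,u][:,None])@W[:3,:3].T+W[:3,3];L=(X-T[:3,3])@T[:3,:3]
    if len(L)<200: print("few",len(L));return
    for i in range(3):
        k=np.linalg.lstsq(np.c_[L[:,:2],np.ones(len(L))],L[:,2],rcond=None)[0];e=L[:,2]-np.c_[L[:,:2],np.ones(len(L))]@k;L=L[abs(e)<2.5*e.std()]
    print("tool plane",k.round(4),"n",len(L),np.percentile(L,[.5,50,99.5],axis=0).round(4).tolist())
    if flip:
        for q in find(p,C,col,z=s["ee_pos"][2]-k[2]+0):
            if q["n"]>300:
                c=(np.linalg.inv(T)@[*q["c"],s["ee_pos"][2]-k[2],1])[:3];print("axis in tool",c.round(4),"tab head - tool x",round((q["head"]-np.arctan2(T[1,0],T[0,0]))%(2*np.pi),3),"err",q["err"],q["box"])
E
python3 - <<'E'
from h import *
inhand("orange","w10",True)
E
```

```text
t18.1 pos [0.4261 0.2042 0.1436] yaw0.189 tilt [-0.002 -0.001] F [-0.6 -0.4 -1.1] w0.0129
tool plane [ 0.0085 -0.0004 -0.0043] n 22549 [[-0.011, -0.033, -0.0054], [0.0518, -0.0005, -0.0039], [0.0859, 0.0322, -0.0024]]
axis in tool [ 0.1051 -0.0553 -0.0046] tab head - tool x 4.414 err 1381.917794342507 (np.int32(50), np.int32(0), np.int32(121), np.int32(142))
axis in tool [ 0.0529 -0.0004 -0.0044] tab head - tool x 3.208 err 10.89790336612756 (np.int32(226), np.int32(86), np.int32(191), np.int32(265))
```

```bash
python3 - <<'E'
from h import *
t=place(1,.0529,-.0004,side=-1,drop=.005);print(t);t[2]=.175;goto(t,A0+np.pi/2)
E
```

```text
[ 0.55484076 -0.08138953  0.044     ]
rv [-0.002  0.003 -1.606] cm [ 7.29 30.46 -3.18] rows>=10.7
```

Request:
move_arm --rows '[0, 0, -0.1, 0, 1, -3, 1, 0, 0, -0.2, 1, 3, -3.2, 1, 0, 0, -0.34, 2, 6, -3.2, 1, 0, 0, -0.48, 2.5, 9, -3.2, 1, 0, 0, -0.62, 3.2, 12, -3.2, 1, 0, 0, -0.76, 4, 15, -3.2, 1, 0, 0, -0.9, 4.5, 18, -3.2, 1, 0, 0, -1.04, 5, 21, -3.2, 1, 0, 0, -1.18, 5.8, 24, -3.2, 1, 0, 0, -1.32, 6.5, 27, -3.2, 1, 0, 0, -1.46, 7, 29, -3.2, 1, 0, 0, -1.606, 7.3, 30.4, -3.2, 1, 0, 0, -1.606, 7.3, 30.4, -1, 1, 0, 0, -1.606, 7.3, 30.4, 1, 1, 0, 0, -1.606, 7.3, 30.4, 3, 1, 0, 0, -1.606, 7.3, 30.4, 3, 1, 0, 0, -1.606, 7.3, 30.4, 3, 1, 0, 0, -1.606, 7.3, 30.4, 3, 1]'

```text
time_s: 19.9
ee_pos: [0.5564, -0.0803, 0.1149]
eef_rot: [0.0, 0.624, 0.782, 0.0]
wrist_force: [-0.2, 0.3, 0.0]
width: 0.0131
```

```bash
python3 - <<'E'
from h import *
inhand("orange","w11",True)
goto(place(1,.0529,-.0004,side=-1,drop=.005),A0+np.pi/2)
p=cv2.imread("pics/w11.png");C=cam("wrist",r.read_state())
hubov(p,C);cv2.imwrite("pics/w11o.png",p[60:460,140:520])
E
```

```text
t19.9 pos [ 0.5564 -0.0803  0.1149] yaw1.795 tilt [ 0.001 -0.   ] F [-0.2  0.3  0. ] w0.0131
tool plane [ 0.0077  0.0002 -0.0042] n 22888 [[-0.0105, -0.0322, -0.0053], [0.0522, 0.0003, -0.0039], [0.0862, 0.033, -0.0023]]
axis in tool [ 0.0535  0.0005 -0.0042] tab head - tool x 3.102 err 4.275454384845459 (np.int32(226), np.int32(86), np.int32(191), np.int32(265))
rv [0.001 0.001 0.   ] cm [-0.06 -0.19  7.11] rows>=1.4
```

View pics/w11o.png

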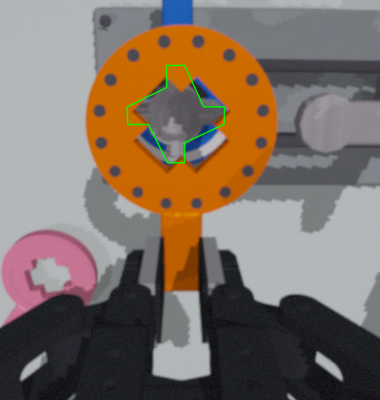

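Through the plate's hole the hub sits about 4 px to the left. I'll shift by -2.3 mm in tool y, then lower.

Request:
move_arm --rows '[0, 0, 0, -0.09, -0.23, 0, 1, 0, 0, 0, -0.09, -0.23, 1, 1, 0, 0, 0, -0.09, -0.23, 2, 1, 0, 0, 0, -0.09, -0.23, 2.5, 1, 0, 0, 0, -0.09, -0.23, 3.0, 1, 0, 0, 0, -0.09, -0.23, 3.4, 1, 0, 0, 0, -0.09, -0.23, 3.4, 1]'

```text
time_s: 20.65
ee_pos: [0.5534, -0.0816, 0.0796]
eef_rot: [-0.001, 0.624, 0.782, -0.0]
wrist_force: [-0.3, 0.3, -0.9]
width: 0.013
```

```bash
python3 - <<'E'
from h import *
st();goto(place(1,.0532,0,side=-1,drop=.005),A0+np.pi/2)
E
```

```text
t20.6 pos [ 0.5534 -0.0816  0.0796] yaw1.795 tilt [-0.002  0.   ] F [-0.3  0.3 -0.9] w0.0130
rv [-0.002 -0.001  0.   ] cm [-0.04  0.11  3.56] rows>=0.7
```

Request:
move_arm --rows '[0, 0, 0, 0, 0.06, 0.6, 1, 0, 0, 0, 0, 0.06, 1.2, 1, 0, 0, 0, 0, 0.06, 1.8, 1, 0, 0, 0, 0, 0.06, 2.4, 1, 0, 0, 0, 0, 0.06, 2.8, 1, 0, 0, 0, 0, 0.06, 3.2, 1, 0, 0, 0, 0, 0.06, 3.4, 1, 0, 0, 0, 0, 0.06, 3.5, 1, 0, 0, 0, 0, 0.06, 3.5, 1]'

```text
time_s: 21.55
ee_pos: [0.5543, -0.0815, 0.0453]
eef_rot: [-0.0, 0.624, 0.782, -0.0]
wrist_force: [0.4, 0.1, -0.3]
width: 0.0131
```

Request:
move_arm --rows '[0, 0, 0, 0, 0, 0.1, 1, 0, 0, 0, 0, 0, 0.1, 1, 0, 0, 0, 0, 0, 0.1, 3, 0, 0, 0, 0, 0, 0.1, 4, 0, 0, 0, 0, 0, 0.1, 4, 0, 0, 0, 0, 0, -2, 4, 0, 0, 0, 0, 0, -6, 4, 0, 0, 0, 0, 0, -10, 4, 0, 0, 0, 0, 0, -13, 4, 0, 0, 0, 0, 0, -13, 4, 0, 0, 0, 0, 0, -13, 4]'

```text
time_s: 22.65
ee_pos: [0.5544, -0.0815, 0.1757]
eef_rot: [0.0, 0.624, 0.782, 0.0]
wrist_force: [-0.1, -0.2, -1.3]
width: 0.0401
```

```bash
cat >> h.py <<'E'
def check(col,name,zt):
    s=st();p,d,C,s=shot("wrist",name)
    for q in find(p,C,col,z=zt):
        if q["n"]>150 and np.linalg.norm(q["c"]-HUB)<.03: rel(q)
    X=topz(p,d,C,col);k=np.linalg.lstsq(np.c_[X[:,:2],np.ones(len(X))],X[:,2],rcond=None)[0]
    e=X[:,2]-np.c_[X[:,:2],np.ones(len(X))]@k;X=X[abs(e)<.003];k=np.linalg.lstsq(np.c_[X[:,:2],np.ones(len(X))],X[:,2],rcond=None)[0]
    print("plane",k.round(4),len(X),np.percentile(X,[1,50,99],axis=0).round(4).tolist())
    return s
E
python3 - <<'E'
from h import *
s=check("orange","w12",.048)
goto([.526,-.33,.15],2.70)
E
```

```text
t22.6 pos [ 0.5544 -0.0815  0.1757] yaw1.795 tilt [ 0.001 -0.   ] F [-0.1 -0.2 -1.3] w0.0401
stand-frame c mm [0.4 0.5] head -1.605 err 3.3 n371
plane [-0.0004 -0.0003  0.049 ] 5780 [[-0.0316, -0.0631, 0.0474], [0.0009, -0.0021, 0.0491], [0.0323, 0.0326, 0.0507]]
rv [-0.001 -0.001 -0.905] cm [-23.62  -8.22   2.45] rows>=6.0
```

Orange sits flat at level 1: top at 49 mm, slope about 0. On to the second blue plate.

Request:
move_arm --rows '[0, 0, -0.15, -5, -1.5, 0, 4, 0, 0, -0.3, -10, -3, 0, 4, 0, 0, -0.45, -15, -5, 0, 4, 0, 0, -0.6, -20, -7, 1, 4, 0, 0, -0.75, -23.6, -8.2, 2, 4, 0, 0, -0.905, -23.6, -8.2, 2.4, 4, 0, 0, -0.905, -23.6, -8.2, 2.4, 4, 0, 0, -0.905, -23.6, -8.2, 2.4, 4, 0, 0, -0.905, -23.6, -8.2, 2.4, 4]'

```text
time_s: 23.6
ee_pos: [0.5264, -0.3293, 0.15]
eef_rot: [-0.001, 0.22, 0.976, 0.0]
wrist_force: [-0.2, 0.7, 0.1]
width: 0.0405
```

```bash
python3 - <<'E'
from h import *
pick("blue","w13",False)
E
```

```text
t23.6 pos [ 0.5264 -0.3293  0.15  ] yaw2.699 tilt [-0.003  0.001] F [-0.2  0.7  0.1] w0.0405
[ 0.5747 -0.3576] head 2.722 tab [ 0.5254 -0.3355] err 1.4 n327 (np.int32(271), np.int32(213), np.int32(87), np.int32(119))
rv [ 0.    -0.002 -0.022] cm [-0.19 -0.62 14.69] rows>=2.9
```

Request:
move_arm --rows '[0, 0, -0.022, -0.19, -0.62, 4, 4, 0, 0, -0.022, -0.19, -0.62, 9, 4, 0, 0, -0.022, -0.19, -0.62, 12.5, 4, 0, 0, -0.022, -0.19, -0.62, 14, 4, 0, 0, -0.022, -0.19, -0.62, 14.7, 4, 0, 0, -0.022, -0.19, -0.62, 14.7, 4, 0, 0, -0.022, -0.19, -0.62, 14.7, 2, 0, 0, -0.022, -0.19, -0.62, 14.7, 1, 0, 0, -0.022, -0.19, -0.62, 14.7, 1, 0, 0, -0.022, -0.19, -0.62, 14.7, 1, 0, 0, -0.022, -0.19, -0.62, 14.7, 1]'

```text
time_s: 24.75
ee_pos: [0.5268, -0.3368, 0.0061]
eef_rot: [0.001, 0.208, 0.978, -0.001]
wrist_force: [-0.4, 0.8, 6.5]
width: 0.0133
```

Request:
move_arm --rows '[0, 0, 0, 0, 0, -1, 1, 0, 0, 0, 0, 0, -3, 1, 0, 0, 0, 0, 0, -6, 1, 0, 0, 0, 0, 0, -10, 1, 0, 0, 0, 0, 0, -14, 1, 0, 0, 0, 0, 0, -16, 1, 0, 0, 0, 0, 0, -16, 1, 0, 0, 0, 0, 0, -16, 1, 0, 0, 0, 0, 0, -16, 1]'

```text
time_s: 25.65
ee_pos: [0.5249, -0.3356, 0.1625]
eef_rot: [-0.002, 0.208, 0.978, 0.001]
wrist_force: [-0.4, 0.4, -1.4]
width: 0.0129
```

```bash
python3 - <<'E'
from h import *
inhand("blue","w14",False)
t=place(2,.054,.0004);print(t);t[2]=.175;goto(t,A0+np.pi/2)
E
```

```text
t25.6 pos [ 0.5249 -0.3356  0.1625] yaw2.722 tilt [-0.004  0.002] F [-0.4  0.4 -1.4] w0.0129
tool plane [-0.0022  0.0034 -0.0037] n 3416 [[-0.0391, -0.007, -0.0051], [-0.0068, 0.0006, -0.0037], [0.0145, 0.0083, -0.0022]]
[0.53031489 0.02266205 0.0518    ]
rv [-0.002 -0.004  0.927] cm [14.12 32.94 -1.19] rows>=7.2
```

Request:
move_arm --rows '[0, 0, 0.1, 1, 3, -1.2, 1, 0, 0, 0.2, 3, 7, -1.2, 1, 0, 0, 0.3, 5, 11, -1.2, 1, 0, 0, 0.4, 6.5, 15, -1.2, 1, 0, 0, 0.5, 8, 19, -1.2, 1, 0, 0, 0.6, 9.7, 23, -1.2, 1, 0, 0, 0.7, 11.5, 27, -1.2, 1, 0, 0, 0.8, 13, 30.5, -1.2, 1, 0, -0.004, 0.927, 14.1, 33, -1.2, 1, 0, -0.004, 0.927, 14.1, 33, 0, 1, 0, -0.004, 0.927, 14.1, 33, 2, 1, 0, -0.004, 0.927, 14.1, 33, 4, 1, 0, -0.004, 0.927, 14.1, 33, 4.6, 1, 0, -0.004, 0.927, 14.1, 33, 4.6, 1, 0, -0.004, 0.927, 14.1, 33, 4.6, 1, 0, -0.004, 0.927, 14.1, 33, 4.6, 1]'

```text
time_s: 27.3
ee_pos: [0.5323, 0.0223, 0.1191]
eef_rot: [0.002, 0.624, 0.782, -0.0]
wrist_force: [-0.1, -0.2, -1.6]
width: 0.0129
```

```bash
python3 - <<'E'
from h import *
inhand("blue","w15",False)
goto(place(2,.054,.0004,drop=.0053),A0+np.pi/2)
E
```

```text
t27.3 pos [0.5323 0.0223 0.1191] yaw1.795 tilt [ 0.004 -0.003] F [-0.1 -0.2 -1.6] w0.0129
tool plane [ 0.0025  0.0035 -0.0037] n 3448 [[-0.0386, -0.0072, -0.0053], [-0.0061, 0.0003, -0.0038], [0.0149, 0.008, -0.0019]]
rv [ 0.003  0.004 -0.   ] cm [ 0.1  -0.2   6.59] rows>=1.3
```

Request:
move_arm --rows '[0, 0.004, 0, 0.05, -0.18, 0, 1, 0, 0.004, 0, 0.05, -0.18, 1, 1, 0, 0.004, 0, 0.05, -0.18, 2, 1, 0, 0.004, 0, 0.05, -0.18, 2.5, 1, 0, 0.004, 0, 0.05, -0.18, 3.0, 1, 0, 0.004, 0, 0.05, -0.18, 3.5, 1, 0, 0.004, 0, 0.05, -0.18, 3.7, 1, 0, 0.004, 0, 0.05, -0.18, 3.7, 1]'

```text
time_s: 28.15
ee_pos: [0.5298, 0.0225, 0.081]
eef_rot: [0.0, 0.624, 0.782, 0.0]
wrist_force: [-0.1, 1.1, -0.2]
width: 0.0129
```

```bash
python3 - <<'E'
from h import *
st();goto(place(2,.0537,.0004,drop=.0053),A0+np.pi/2)
E
```

```text
t28.1 pos [0.5298 0.0225 0.081 ] yaw1.795 tilt [0.001 0.001] F [-0.1  1.1 -0.2] w0.0129
rv [ 0.001 -0.001  0.   ] cm [-0.03  0.06  2.77] rows>=0.6
```

Request:
move_arm --rows '[0, 0, 0, 0, 0.04, 0.6, 1, 0, 0, 0, 0, 0.04, 1.2, 1, 0, 0, 0, 0, 0.04, 1.7, 1, 0, 0, 0, 0, 0.04, 2.1, 1, 0, 0, 0, 0, 0.04, 2.4, 1, 0, 0, 0, 0, 0.04, 2.6, 1, 0, 0, 0, 0, 0.04, 2.75, 1, 0, 0, 0, 0, 0.04, 2.75, 1]'

```text
time_s: 28.95
ee_pos: [0.5302, 0.0226, 0.054]
eef_rot: [0.0, 0.624, 0.782, 0.001]
wrist_force: [-0.6, -0.3, 1.6]
width: 0.0128
```

Request:
move_arm --rows '[0, 0, 0, 0, 0, 0, 1, 0, 0, 0, 0, 0, 0, 3, 0, 0, 0, 0, 0, 0, 4, 0, 0, 0, 0, 0, 0, 4, 0, 0, 0, 0, 0, -2, 4, 0, 0, 0, 0, 0, -6, 4, 0, 0, 0, 0, 0, -10, 4, 0, 0, 0, 0, 0, -12, 4, 0, 0, 0, 0, 0, -12, 4, 0, 0, 0, 0, 0, -12, 4]'

```text
time_s: 29.95
ee_pos: [0.5298, 0.0226, 0.1735]
eef_rot: [0.0, 0.624, 0.782, 0.001]
wrist_force: [-0.1, -0.8, -0.6]
width: 0.0399
```

```bash
python3 - <<'E'
from h import *
check("blue","w16",.057)
p,d,C,s=shot("top","t16");pr([q for q in find(p,C,"orange",amin=200)if q["c"][0]<.8])
goto([.476,.336,.15],-2.487+np.pi)
E
```

```text
t29.9 pos [0.5298 0.0226 0.1735] yaw1.795 tilt [0.001 0.001] F [-0.1 -0.8 -0.6] w0.0399
stand-frame c mm [-0.5  2.6] head 1.542 err 41.8 n521
plane [ 0.0018 -0.0073  0.058 ] 2653 [[-0.0328, -0.0229, 0.054], [0.0001, 0.024, 0.058], [0.0322, 0.0685, 0.0592]]
[0.5171 0.3673] head -2.575 tab [0.4715 0.3383] err 107.8 n77 (np.int32(190), np.int32(242), np.int32(24), np.int32(29))
rv [-0.002 -0.     1.14 ] cm [31.74  1.79  2.26] rows>=7.6
```

Request:
move_arm --rows '[0, 0, 0.14, 5, 0.3, 0, 4, 0, 0, 0.28, 10, 0.6, 0, 4, 0, 0, 0.42, 15, 0.9, 0, 4, 0, 0, 0.56, 20, 1.2, 0, 4, 0, 0, 0.7, 25, 1.5, 0, 4, 0, 0, 0.84, 29, 1.7, 1, 4, 0, 0, 0.98, 31.7, 1.8, 2.2, 4, 0, 0, 1.14, 31.7, 1.8, 2.2, 4, 0, 0, 1.14, 31.7, 1.8, 2.2, 4, 0, 0, 1.14, 31.7, 1.8, 2.2, 4, 0, 0, 1.14, 31.7, 1.8, 2.2, 4]'

```text
time_s: 31.15
ee_pos: [0.4774, 0.3347, 0.1518]
eef_rot: [-0.0, 0.947, 0.322, 0.0]
wrist_force: [0.6, -0.1, -1.0]
width: 0.0402
```

```bash
python3 - <<'E'
from h import *
pick("orange","w17",True,z=.0045)
E
```

```text
t31.1 pos [0.4774 0.3347 0.1518] yaw0.656 tilt [0.001 0.   ] F [ 0.6 -0.1 -1. ] w0.0402
[0.5192 0.3699] head -2.355 tab [0.481  0.3317] err 8.5 n349 (np.int32(271), np.int32(103), np.int32(95), np.int32(140))
rv [ 0.    -0.001 -0.132] cm [ 0.07  0.46 14.75] rows>=3.0
```

```bash
python3 - <<'E'
from h import *
p=cv2.imread("pics/w17.png");C=cam("wrist",r.read_state())
m=cv2.inRange(cv2.cvtColor(p,cv2.COLOR_BGR2HSV),*RNG["orange"]);v,u=np.nonzero(m);P=plane(np.c_[u,v],.009,C)[:,:2]
c=np.array([.5192,.3699]);d=np.linalg.norm(P-c,axis=1);P,d=P[d<.075],d[d<.075]
t=P[(d>.04)];g=t-c;print("tab centroid",t.mean(0),"dir",np.arctan2(*(t.mean(0)-c)[::-1]),len(t))
Q=t-t.mean(0);w=np.linalg.svd(Q)[2][0];print("PCA dir",np.arctan2(w[1],w[0]))
rg=P[d<.036];print("ring pts mean",rg.mean(0), "minEnc",cv2.minEnclosingCircle(rg.astype(np.float32)))
E
```

```text
tab centroid [0.48044731 0.33403882] dir -2.394928156200796 684
PCA dir -2.40462322722591
ring pts mean [0.5197201 0.3701426] minEnc ((0.5183447599411011, 0.3693343997001648), 0.03500063344836235)
```

Request:
move_arm --rows '[0, 0, -0.086, 0.09, 0.22, 4, 4, 0, 0, -0.086, 0.09, 0.22, 9, 4, 0, 0, -0.086, 0.09, 0.22, 12.5, 4, 0, 0, -0.086, 0.09, 0.22, 14, 4, 0, 0, -0.086, 0.09, 0.22, 14.8, 4, 0, 0, -0.086, 0.09, 0.22, 14.8, 4, 0, 0, -0.086, 0.09, 0.22, 14.8, 2, 0, 0, -0.086, 0.09, 0.22, 14.8, 1, 0, 0, -0.086, 0.09, 0.22, 14.8, 1, 0, 0, -0.086, 0.09, 0.22, 14.8, 1, 0, 0, -0.086, 0.09, 0.22, 14.8, 1]'

```text
time_s: 32.3
ee_pos: [0.4805, 0.335, 0.0057]
eef_rot: [-0.0, 0.932, 0.362, 0.002]
wrist_force: [-0.7, -1.0, 6.0]
width: 0.0131
```

Request:
move_arm --rows '[0, 0, 0, 0, 0, -1, 1, 0, 0, 0, 0, 0, -3, 1, 0, 0, 0, 0, 0, -6, 1, 0, 0, 0, 0, 0, -10, 1, 0, 0, 0, 0, 0, -14, 1, 0, 0, 0, 0, 0, -17, 1, 0, 0, 0, 0, 0, -17, 1, 0, 0, 0, 0, 0, -17, 1, 0, 0, 0, 0, 0, -17, 1]'

```text
time_s: 33.2
ee_pos: [0.4783, 0.3338, 0.1727]
eef_rot: [0.0, 0.932, 0.362, -0.001]
wrist_force: [0.8, -0.1, -1.6]
width: 0.0131
```

```bash
python3 - <<'E'
from h import *
inhand("orange","w18",True)
t=place(3,.0535,0,side=-1,drop=.005);print(t);t[2]=.175;goto(t,A0+np.pi/2)
E
```

```text
t33.2 pos [0.4783 0.3338 0.1727] yaw0.741 tilt [-0.001 -0.001] F [ 0.8 -0.1 -1.6] w0.0131
tool plane [ 0.0105  0.0013 -0.0043] n 22328 [[-0.0118, -0.0325, -0.0053], [0.0508, 0.0, -0.0038], [0.0851, 0.0323, -0.0022]]
axis in tool [ 0.0522 -0.0001 -0.0043] tab head - tool x 3.187 err 12.87025819817555 (np.int32(227), np.int32(89), np.int32(190), np.int32(264))
[ 0.55458403 -0.08206339  0.062     ]
rv [-1.000e-03  2.000e-03 -1.054e+00] cm [-22.44  35.83  -0.23] rows>=8.5
```

Request:
move_arm --rows '[0, 0, -0.1, -2, 3, -0.2, 1, 0, 0, -0.2, -4.2, 6.5, -0.2, 1, 0, 0, -0.3, -6.4, 10, -0.2, 1, 0, 0, -0.4, -8.6, 13.5, -0.2, 1, 0, 0, -0.5, -10.8, 17, -0.2, 1, 0, 0, -0.6, -13, 20.5, -0.2, 1, 0, 0, -0.7, -15.2, 24, -0.2, 1, 0, 0, -0.8, -17.4, 27.7, -0.2, 1, 0, 0, -0.9, -19.6, 31.2, -0.2, 1, 0, 0, -1.054, -21.5, 34.3, -0.2, 1, 0, 0, -1.054, -22.4, 35.7, 0, 1, 0, 0, -1.054, -22.4, 35.7, 2, 1, 0, 0, -1.054, -22.4, 35.7, 4, 1, 0, 0, -1.054, -22.4, 35.7, 5.6, 1, 0, 0, -1.054, -22.4, 35.7, 5.6, 1, 0, 0, -1.054, -22.4, 35.7, 5.6, 1, 0, 0, -1.054, -22.4, 35.7, 5.6, 1]'

```text
time_s: 34.95
ee_pos: [0.5555, -0.0802, 0.1183]
eef_rot: [0.001, 0.624, 0.782, 0.001]
wrist_force: [1.0, 0.1, -0.8]
width: 0.0131
```

```bash
python3 - <<'E'
from h import *
inhand("orange","w19",True)
goto(place(3,.0526,0,side=-1,drop=.005),A0+np.pi/2)
E
```

```text
t35.0 pos [ 0.5555 -0.0802  0.1183] yaw1.795 tilt [0.002 0.001] F [ 1.   0.1 -0.8] w0.0131
tool plane [ 0.0096  0.0014 -0.0042] n 22719 [[-0.0119, -0.032, -0.0053], [0.0512, 0.0003, -0.0038], [0.0852, 0.0332, -0.0022]]
axis in tool [ 0.0524  0.0007 -0.0042] tab head - tool x 3.1 err 4.8379595464179515 (np.int32(227), np.int32(89), np.int32(191), np.int32(265))
rv [ 0.003 -0.     0.   ] cm [-0.07 -0.16  5.65] rows>=1.1
```

Request:
move_arm --rows '[0, 0, 0, -0.07, -0.18, 0, 1, 0, 0, 0, -0.07, -0.18, 1, 1, 0, 0, 0, -0.07, -0.18, 2, 1, 0, 0, 0, -0.07, -0.18, 2.5, 1, 0, 0, 0, -0.07, -0.18, 3.0, 1, 0, 0, 0, -0.07, -0.18, 3.5, 1, 0, 0, 0, -0.07, -0.18, 3.7, 1, 0, 0, 0, -0.07, -0.18, 3.7, 1]'

```text
time_s: 35.8
ee_pos: [0.5533, -0.0812, 0.0804]
eef_rot: [-0.0, 0.624, 0.782, 0.001]
wrist_force: [0.3, 1.1, 0.3]
width: 0.0132
```

```bash
python3 - <<'E'
from h import *
st();goto(place(3,.0526,0,side=-1,drop=.005),A0+np.pi/2)
E
```

```text
t35.8 pos [ 0.5533 -0.0812  0.0804] yaw1.795 tilt [0.001 0.001] F [0.3 1.1 0.3] w0.0132
rv [ 0.001 -0.001  0.   ] cm [-0.02  0.1   1.84] rows>=0.4
```

Request:
move_arm --rows '[0, 0, 0, 0, 0.06, 0.5, 1, 0, 0, 0, 0, 0.06, 1.0, 1, 0, 0, 0, 0, 0.06, 1.4, 1, 0, 0, 0, 0, 0.06, 1.7, 1, 0, 0, 0, 0, 0.06, 1.85, 1, 0, 0, 0, 0, 0.06, 1.85, 1, 0, 0, 0, 0, 0.06, 1.85, 1]'

```text
time_s: 36.5
ee_pos: [0.554, -0.0811, 0.0626]
eef_rot: [0.0, 0.624, 0.782, 0.001]
wrist_force: [-1.8, 0.0, 3.0]
width: 0.0129
```

Request:
move_arm --rows '[0, 0, 0, 0, 0, 0, 1, 0, 0, 0, 0, 0, 0, 3, 0, 0, 0, 0, 0, 0, 4, 0, 0, 0, 0, 0, 0, 4, 0, 0, 0, 0, 0, -2, 4, 0, 0, 0, 0, 0, -6, 4, 0, 0, 0, 0, 0, -10, 4, 0, 0, 0, 0, 0, -12, 4, 0, 0, 0, 0, 0, -12, 4, 0, 0, 0, 0, 0, -12, 4]'

```text
time_s: 37.5
ee_pos: [0.5536, -0.0811, 0.1818]
eef_rot: [0.0, 0.624, 0.782, 0.001]
wrist_force: [1.0, -0.6, -0.4]
width: 0.04
```

```bash
python3 - <<'E'
from h import *
check("orange","w20",.066)
c=(s:=r.read_state()) and cam("wrist",s);p=cv2.imread("pics/w20.png");cv2.imwrite("pics/w20c.png",p[60:460,140:560])
p,d,C,s=shot("top","t20");a=cv2.resize(p[170:330,180:500],None,fx=2.5,fy=2.5);
p,d,C,s=shot("scene","s20")
E
```

```text
t37.5 pos [ 0.5536 -0.0811  0.1818] yaw1.795 tilt [0.001 0.001] F [ 1.  -0.6 -0.4] w0.0400
stand-frame c mm [ 0.  -0.2] head -1.608 err 4.3 n385
plane [-0.0015  0.0002  0.0671] 6606 [[-0.0319, -0.0635, 0.0654], [0.0003, -0.0067, 0.0671], [0.0318, 0.0317, 0.0687]]
```

View pics/w20c.png

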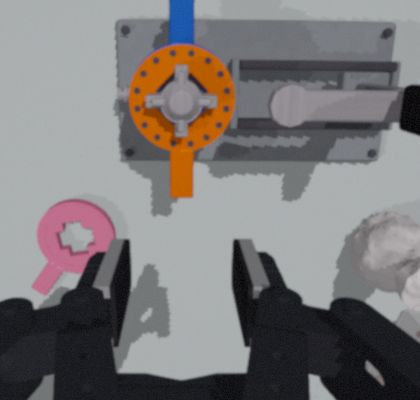

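All four plates are stacked and alternating. In the crop the orange tab points down at (181,175) and the blue tab points up. The pictures show only two blue plates. Next I'll close the keeper.

```bash
python3 - <<'E'
from h import *
goto([.672,-.0013,.18],.226)
p=cv2.imread("pics/s20.png");cv2.imwrite("pics/s20c.png",cv2.resize(p[150:400,180:560],None,fx=2,fy=2,interpolation=cv2.INTER_CUBIC))
E
```

```text
rv [-0.003 -0.     1.569] cm [ 5.13 13.37  0.03] rows>=10.5
```

View pics/s20c.png

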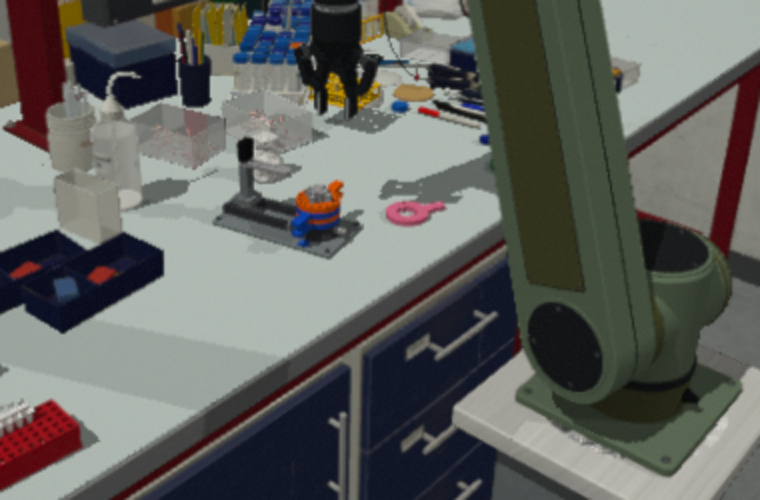

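The scene crop shows the stack at (318,215) level and alternating, the keeper open at (245,170), the flask upright at (265,150), and no further blue plate.

Request:
move_arm --rows '[0, 0, 0.15, 1, 2, 0, 7, 0, 0, 0.3, 2, 5, 0, 7, 0, 0, 0.45, 3, 8, 0, 7, 0, 0, 0.6, 4, 11, 0, 7, 0, 0, 0.75, 5.1, 13.4, 0, 7, 0, 0, 0.9, 5.1, 13.4, 0, 7, 0, 0, 1.05, 5.1, 13.4, 0, 7, 0, 0, 1.2, 5.1, 13.4, 0, 7, 0, 0, 1.35, 5.1, 13.4, 0, 7, 0, 0, 1.5, 5.1, 13.4, 0, 7, 0, 0, 1.57, 5.1, 13.4, 0, 7, 0, 0, 1.57, 5.1, 13.4, 0, 7, 0, 0, 1.57, 5.1, 13.4, 0, 7]'

```text
time_s: 38.95
ee_pos: [0.6729, -0.0017, 0.1812]
eef_rot: [-0.001, 0.994, 0.113, -0.0]
wrist_force: [0.5, 0.1, 0.1]
width: 0.0699
```

```bash
python3 - <<'E'
from h import *
st();goto([.672,-.0013,.104],.226)
E
```

```text
t39.0 pos [ 0.6729 -0.0017  0.1812] yaw0.226 tilt [-0.001  0.001] F [0.5 0.1 0.1] w0.0699
rv [-0.001  0.001  0.   ] cm [-0.07 -0.05  7.72] rows>=1.5
```

Request:
move_arm --rows '[0, 0, 0, -0.05, -0.05, 3, 6, 0, 0, 0, -0.05, -0.05, 6, 6, 0, 0, 0, -0.05, -0.05, 7.7, 5, 0, 0, 0, -0.05, -0.05, 7.7, 2, 0, 0, 0, -0.05, -0.05, 7.7, 1.5, 0, 0, 0, -0.05, -0.05, 7.7, 1.5, 0, 0, 0, -0.05, -0.05, 7.7, 1.5, 0, 0, 0, -0.05, -0.05, 7.7, 1.5, 0, 0, 0, -0.05, -0.05, 7.7, 1.5]'

```text
time_s: 39.85
ee_pos: [0.6725, -0.0012, 0.105]
eef_rot: [-0.0, 0.994, 0.112, 0.0]
wrist_force: [1.1, -0.1, -11.1]
width: 0.025
```

Request:
move_arm --rows '[0, 0, 0, -1, 0, 0, 1.5, 0, 0, 0, -2, 0, 0, 1.5, 0, 0, 0, -3, 0, 0, 1.5, 0, 0, 0, -4, 0, 0, 1.5, 0, 0, 0, -5, 0, 0, 1.5, 0, 0, 0, -6, 0, 0, 1.5, 0, 0, 0, -6.5, 0, 0, 1.5, 0, 0, 0, -6.8, 0, 0, 1.5, 0, 0, 0, -7, 0, 0, 1.5, 0, 0, 0, -7.2, 0, 0, 1.5, 0, 0, 0, -7.2, 0, 0, 1.5, 0, 0, 0, -7.2, 0, 0, 1.5]'

```text
time_s: 41.05
ee_pos: [0.6042, -0.0167, 0.105]
eef_rot: [-0.001, 0.994, 0.112, 0.002]
wrist_force: [7.6, 3.3, -21.5]
width: 0.0247
```

Request:
move_arm --rows '[0, 0, 0, -0.2, 0, 0, 1.5, 0, 0, 0, -0.4, 0, 0, 1.5, 0, 0, 0, -0.4, 0, 0, 1.5]'

```text
time_s: 41.35
ee_pos: [0.6042, -0.0167, 0.1051]
eef_rot: [-0.001, 0.994, 0.112, 0.007]
wrist_force: [17.5, 6.9, -28.0]
width: 0.0253
```

Request:
move_arm --rows '[0, 0, 0, 0.4, 0, 0, 1.5, 0, 0, 0, 0.4, 0, 0, 1.5, 0, 0, 0, 0.4, 0, 0, 4, 0, 0, 0, 0.4, 0, 0, 6, 0, 0, 0, 0.4, 0, -1, 6, 0, 0, 0, 0.4, 0, -4, 6, 0, 0, 0, 0.4, 0, -8, 6, 0, 0, 0, 3, 0, -12, 6, 0, 0, 0, 6, 0, -12, 6, 0, 0, 0, 6, 0, -12, 6, 0, 0, 0, 6, 0, -12, 6]'

```text
time_s: 42.45
ee_pos: [0.6568, -0.0051, 0.2267]
eef_rot: [-0.0, 0.994, 0.112, 0.001]
wrist_force: [-0.8, 0.2, -0.5]
width: 0.0597
```

```bash
python3 - <<'E'
from h import *
st();p,d,C,s=shot("wrist","w21")
K,D,W=C;v,u=np.mgrid[0:480,0:640];x=cv2.undistortPoints(np.c_[u.ravel(),v.ravel()].astype(float).reshape(-1,1,2),K,D)[:,0]
X=(np.c_[x,np.ones(len(x))]*d.reshape(-1,1))@W[:3,:3].T+W[:3,3];X[:,:2]=(X[:,:2]-HUB)@np.array([[np.cos(A0),-np.sin(A0)],[np.sin(A0),np.cos(A0)]])
Q=X[(X[:,2]>.125)&(X[:,2]<.142)&(abs(X[:,1])<.03)&(X[:,0]>0)&(X[:,0]<.15)&(d.ravel()>0)];print("grip",np.percentile(Q,[2,50,98],axis=0).round(4).tolist())
for c,z in(("orange",.066),("blue",.057)):
    Y=topz(p,d,C,c);print(c,len(Y),np.percentile(Y,[1,50,99],axis=0).round(4).tolist())
cv2.imwrite("pics/w21c.png",p[60:420,140:560])
E
```

```text
t42.5 pos [ 0.6568 -0.0051  0.2267] yaw0.225 tilt [0.002 0.   ] F [-0.8  0.2 -0.5] w0.0597
grip [[0.0553, -0.0122, 0.1264], [0.0649, -0.0007, 0.1345], [0.0701, 0.0115, 0.1363]]
orange 2739 [[-0.0264, -0.0647, 0.0425], [0.0056, -0.0254, 0.0668], [0.028, 0.0316, 0.0686]]
blue 1098 [[-0.0067, 0.0169, 0.0332], [0.0055, 0.0491, 0.0568], [0.0288, 0.0674, 0.0594]]
```

View pics/w21c.png

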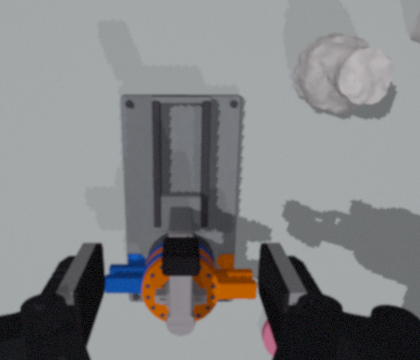

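```bash
python3 - <<'E'
from h import *
p=cv2.imread("pics/w21.png");s=st();_,d,C,_=shot("wrist","w22")
for c in("blue","orange"):
    Y=topz(p,d,C,c);Y=Y[abs(Y[:,1])>.042]
    for lo in(.03,.039,.048,.057,.066):
        Q=Y[abs(Y[:,2]-lo)<.0025]
        if len(Q)>15: print(c,lo,len(Q),np.percentile(Q,[5,50,95],axis=0).round(4).tolist())
r.finish_job();print("done",r.read_state()["time_s"])
E
```

```text
t42.5 pos [ 0.6562 -0.0051  0.2261] yaw0.225 tilt [0.001 0.001] F [-0.1  0.4 -0.2] w0.0597
blue 0.039 189 [[0.0029, 0.0434, 0.0374], [0.0064, 0.0545, 0.0399], [0.0089, 0.065, 0.0411]]
blue 0.057 500 [[-0.007, 0.0433, 0.056], [0.0013, 0.0549, 0.0579], [0.0083, 0.0666, 0.059]]
orange 0.048 192 [[0.0028, -0.0639, 0.0463], [0.0067, -0.0536, 0.0487], [0.0088, -0.0436, 0.0499]]
orange 0.057 16 [[0.0071, -0.0622, 0.0577], [0.0079, -0.0517, 0.0589], [0.0081, -0.043, 0.0593]]
orange 0.066 449 [[-0.0062, -0.0642, 0.0646], [0.0017, -0.0538, 0.067], [0.0082, -0.0433, 0.0681]]
the job is handed in; nothing more can be done
the job is handed in; nothing more can be done
```

The disc filter is rebuilt and handed in at about 42.5 s, well inside the 210 s limit. I slid the keeper back to its open stop. I then stacked all four plates I could find (blue, orange, blue, orange from the bottom) and slid the keeper home again.

**Plates:** only two blue plates showed up in any view, so I took the third as absent. The pink and green look-alikes were left alone.

**Last checks:**
- **Levels:** plate tops measured 39, 49, 58 and 67 mm above the bench. Nominal is 39, 48, 57 and 66 mm, so each is within about 1 mm. Both orange plates fitted as level, and the blue ones were within about half a degree.
- **Tabs:** every tab is about 54 mm out on its own colour's side, with its edges within about ±9 mm of the middle line, so the middles are close to centre.
- **Keeper:** it travelled 70 mm to the stop and the grip measured 62–63 mm along the stand, which is home.
- **Flask and arm:** the flask was standing, and the arm was clear of everything.

**Disagreements and limits:**
- The colour fit of the upper blue plate was poor (error 42, 2.6 mm off), most likely because the lower blue tab merged with it. The depth reading showed it flat and in place.
- Of the two lower tabs, only one edge could be seen in the last picture.
- No plate moved aside and the grip did not slip.

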